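# Tighten the recessed roller nut of a rice-sheet machine

## Task

Take the red T-handled socket key out of its blue holder and fit it fully over the square brass nut at the bottom of the deep bore in the grey housing of the roller machine, pressing only lightly. Turn the nut clockwise until it is fully home, without over-tightening it, then stand the key back in its holder and let go. Leave the platter, tub, cup and bottle where they are.

Things in the scene. Friction and masses are not known exactly. Their poses are not given: they have to be found in the camera images.
- key: Loose T-handled socket key, 0.3 kg, 159 mm long, upright in the holder. Origin: centre of the socket's open mouth (lower end), z up the shaft. Socket 34 mm across outside, 26 mm high, then a cone to a 12 mm shaft at 40 mm; square hole 20 mm across flats, 18 mm deep, flats square to the key's x and y. Red crossbar centred 150 mm above the mouth: 80 mm along y, 14 mm along x, 18 mm high.
- key_bar (a point): Centre of the key's red crossbar, where it is gripped; its y runs along the bar, its x across it (14 mm wide).
- holder: Blue plastic holder, fixed to the counter, 90 x 90 x 55 mm on a 120 x 110 mm foot 6 mm thick. Origin under its centre. In its top is a round hole 43 mm in diameter, 45 mm deep.
- holder_floor (a point): Centre of the floor of the holder's hole, 10 mm above the counter; the key's mouth stands here.
- machine: Fixed roller machine. Base 240 x 170 x 30 mm; grey housing 80 x 80 mm, top 120 mm above the counter, with a vertical bore 41 mm in diameter (3 mm chamfer); behind it (machine's +x) two white rollers between side plates up to 105 mm high; small switch pod beside it. Origin on the counter under the bore axis.
- bore_mouth (a point): Centre of the bore's mouth, 120 mm above the counter.
- nut_top (a point): Point on the bore axis level with the nut's top, 70 mm below the mouth; does not turn with the nut. The nut is brass, square, 18 mm across flats, 20 mm high, its top 4 mm tapered to 14 mm. How its flats are turned at the start is unknown (any angle, unrelated to the machine's axes or the joint value). With the socket fully on, the key's mouth is 18 mm below this point.
- nut (a joint): Turn of the nut on its thread in rad, growing clockwise seen from above; 0 to 0.4 at the start, 1.0 when fully home against its stop. It runs with a steady friction of about 0.12 N m and stays where it is left. Pressing on it with more than 25 N damages it.
- windup (a joint): Twist of the springy shaft that carries the nut, in rad, 0 when free: 1.5 N m per rad, so it shows the turning moment on the nut (about 0.08 while the nut runs, growing once it is home; 0.4, or 0.6 N m, is over-tightened). It springs back when let go.
- platter: Round black platter with a red rim, 202 mm across, 28 mm high, loose. Origin under its centre. Leave alone.
- tub: Clear food tub with a white lid, 158 x 118 x 70 mm, loose. Origin under its centre. Leave alone.
- cup: Blue tea cup, 68 mm across, 75 mm high, loose. Origin under its centre. Leave alone.
- bottle: Amber bottle with a red cap, 50 mm across, 120 mm high, loose. Origin under its centre. Leave alone.
Things that resemble listed ones, but are neither listed nor needed, are in the scene too. Of the things that look like the key, the smallest one is meant.

How it is judged:
By the outcome, as a careful person would: the job done as asked, in the order asked, and still so for the second after the job is handed in, with the robot touching nothing.
It also fails if it takes over 72 s, if anything falls off the work surface, if the arm or the gripper's body presses on something with over 40 N, if the wrist force passes 120 N, or if a joint passes its speed limit or range.

## Robot

A 6-joint arm with a two-finger parallel gripper is mounted at the origin on the work surface. World frame = base frame: x ahead of the robot, y to its left, z up, the work surface at z = 0. Lengths are in m, angles in degrees, forces in N, time in s.
With the tool pointing down it reaches from about 0.25 to 0.725 m from the base axis. Payload 9.7 kg.
Tool frame: the origin (TCP) lies at the very end of the fingers, on their centre line; the grasp point (between the pads) lies 19 mm behind it (bot.grip_depth is the distance from the TCP to the grasp point, in m); z points along the fingers, y is the direction in which the jaws open and shut (so a half turn about z gives the same grasp; the last joint's range is limited). The gripper opens to 85 mm and grips with 20 to 120 N. Pads are 22 mm wide; open, the fingers measure 114 mm over their backs; the gripper's body (76 mm by 85 mm) begins 54 mm behind the grasp point. The pads swing forward as they close: fully open they stand 13 mm farther back than shut.
Start: joints at [-66.234, 4.979, 10.078, 95.1, 0, 90], TCP at [0.222, -0.503, 0.198] pointing down, gripper open.
Joint ranges: [-179.16, 179.16], [-48.56, 103.87], [-65.8, 70.77], [-126.05, 130.52], [-82.76, 87.17], [-180, 180]. Speed limits (degrees/s): [127.2, 127.2, 147.25, 180, 180, 180].

## Interface

Orientations are given as [roll, pitch, yaw] about the fixed x, y, z axes, in that order (R = Rz(yaw) Ry(pitch) Rx(roll)).
In Python, from workcell import bot, viewer gives the robot as it stands.
- The arm moves only by the tool arm_command, never from a script. Its argument "motion" is a list of rows, each a list of 3 entries, a list of its own where there are three numbers: the opening, from 0 (shut) to 1 (fully open), then the shift along the tool's x, y, z in units of 60 mm (1.0 is 60 mm), then the turn, a rotation vector about the tool's x, y, z in units of 6 degrees (1.0 is 6 degrees). A call has 1 to 12 rows; each row shifts and turns the commanded pose from where the row before left it, along the tool's axes as they then stand; what a row does not reach is not made up. A row lasts 1/8 s, in which the tool goes at most 62.5 mm and 10.7 degrees, less where a joint would pass 70% of its speed; a pose out of reach is approached as far as the arm can. A call is refused whole if a number of a shift passes 1 or a number of a turn 1, either way. A call with a gripper value outside its range is refused whole. The fingers move at their own pace and stop on an object; "newtons" is the grip in N (left out, the last holds). Time passes only in rows, so rows that do not move let the fingers close. It gives the time, the measured TCP pose, the force and the opening at its end, in the units of the state.
- bot.get_obs(): the state, without advancing time (a new reading comes with each control period).
- viewer.camera(name): name is "scene" or "top" or "wrist"; returns the picture (420x560x3 uint8, blue, green, red); there is no depth.
- viewer.calibration(name): a dict with "fx", "fy", "cx", "cy" (pixels), "T" (4x4, takes a point from camera to world coordinates). Camera axes: x right, y down, z forward; pixel columns grow to the right and rows downward; lengths in m; the calibration is good to about 2 mm. A picture is of the moment at which its call begins: read the wrist's pose just before it. calibration takes no time and is no camera call; for the wrist camera it gives the pose at the moment of the call.
- bot.job_done(): hands the job in, once; it reports no verdict.
The state is a dict: "time": time; "q": joint angles; "qd": joint speeds; "joint_efforts": joint torques, N m; "ee_pos": TCP position; "tcp_rot": TCP orientation; "wrist_force": force on the tool from outside, world axes, zero at the start; "torque": the same for the moment, N m; "opening": finger opening in m.
Only numpy, scipy, OpenCV 4.12 (cv2) and the standard library are available. Lean on these libraries where they do the work, as an engineer would, in place of code of your own. Each camera call takes 0.05 s, during which the arm holds its last target.

## Working session

There is one attempt and no reset: what is moved stays moved. The work goes in short steps, Python scripts to look and compute and a tool call to move; the robot and the scene stay as the last step left them, time stands still between calls to the robot, and variables do not carry over. Pictures are saved under pics/ and viewed, and the job is handed in when it is done.

Besides the shell and the picture viewer there is one more tool, called after ">>>" by a JSON object that holds its "method" and its "body", one argument or row to a line. arm_command: Moves the arm, as the interface text tells. Its arguments: {"type":"object","properties":{"motion":{"type":"array"},"newtons":{"type":"number"}},"required":["motion"]}

```bash
ls; mkdir -p pics; python3 - <<'E'
from workcell import bot, viewer
import cv2
o=bot.get_obs(); print(o, bot.grip_depth)
for n in ["scene","top","wrist"]:
    c=viewer.calibration(n); print(n,c)
    cv2.imwrite(f"pics/a_{n}.png",viewer.camera(n))
E
```

```text
pics
{'time': 0.0, 'q': array([-6.62336685e+01,  5.01118540e+00,  1.00333079e+01,  9.50987684e+01,
        1.89873553e-03,  9.00015838e+01]), 'qd': array([ 0.06365794, -0.03816857, -0.00725829,  0.09399779, -0.05330651,
        0.06143757]), 'joint_efforts': array([ 4.25792605e-03, -5.20388031e+01,  4.64809334e+01,  1.62021699e-02,
        5.61462241e-05, -5.73192233e-05]), 'ee_pos': array([ 0.22155313, -0.50310256,  0.19747201]), 'tcp_rot': array([-1.79923354e+02, -1.89661510e-03,  2.37647451e+01]), 'wrist_force': array([ 0.64155257, -0.21546278,  0.23960816]), 'torque': array([-0.01449064, -0.00664738,  0.00574978]), 'opening': 0.08533262563522362} 0.0187
scene {'fx': 518.9408842770964, 'fy': 518.9408842770964, 'cx': 278.8417513142485, 'cy': 211.22400670129858, 'T': array([[-3.61682699e-01,  7.49048816e-01, -5.55077920e-01,
         1.49271560e+00],
       [ 9.32300387e-01,  2.89779035e-01, -2.16434977e-01,
         3.79113226e-01],
       [-1.27041919e-03, -5.95780146e-01, -8.03146564e-01,
         1.49026425e+00],
       [ 0.00000000e+00,  0.00000000e+00,  0.00000000e+00,
         1.00000000e+00]])}
top {'fx': 537.7273612332226, 'fy': 537.7273612332226, 'cx': 279.3483251882323, 'cy': 209.69306053738825, 'T': array([[ 0.00675666, -0.98233508,  0.18700838,  0.27058294],
       [-0.99995836, -0.00778448, -0.0047623 ,  0.02008865],
       [ 0.00613393, -0.18696842, -0.98234678,  1.61223366],
       [ 0.        ,  0.        ,  0.        ,  1.        ]])}
wrist {'fx': 304.3332808461823, 'fy': 304.3332808461823, 'cx': 285.6451193402463, 'cy': 207.7883750431203, 'T': array([[ 0.40293019, -0.86592053, -0.2963594 ,  0.29823151],
       [-0.91523017, -0.38157587, -0.12943569, -0.46916186],
       [-0.00100258,  0.32339061, -0.94626503,  0.37267296],
       [ 0.        ,  0.        ,  0.        ,  1.        ]])}
```

View pics/a_scene.png

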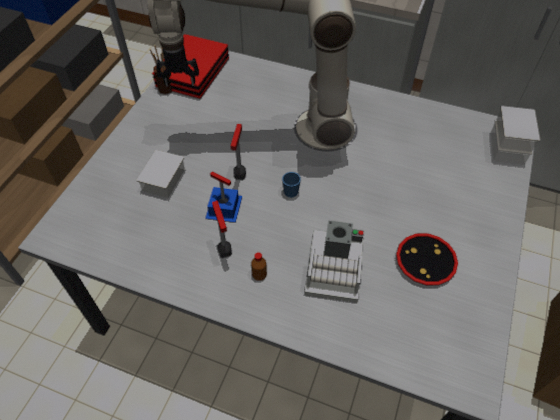

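View pics/a_top.png

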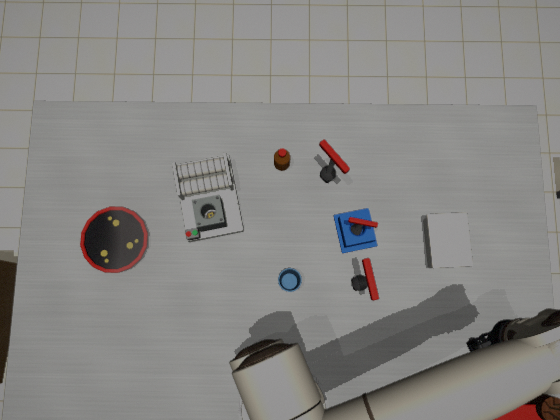

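View pics/a_wrist.png

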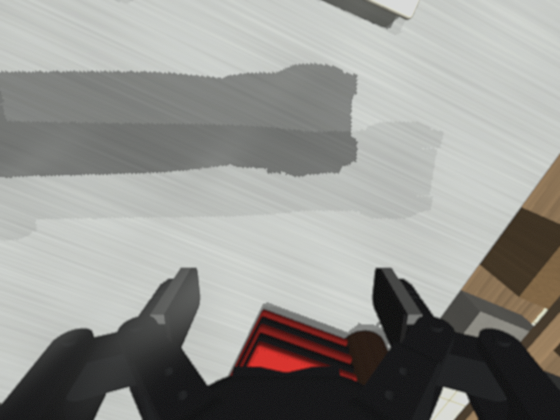

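```bash
cat > h.py <<'E'
import numpy as np, cv2
from workcell import bot, viewer
def ray(c,u,v):
    d=c["T"][:3,:3]@np.array([(u-c["cx"])/c["fx"],(v-c["cy"])/c["fy"],1]); return c["T"][:3,3],d
def plane(c,u,v,z):
    o,d=ray(c,u,v); return o+d*(z-o[2])/d[2]
def proj(c,p):
    q=c["T"][:3,:3].T@(np.array(p)-c["T"][:3,3]); return np.array([c["fx"]*q[0]/q[2]+c["cx"],c["fy"]*q[1]/q[2]+c["cy"]])
def tri(c1,p1,c2,p2):
    o1,d1=ray(c1,*p1);o2,d2=ray(c2,*p2)
    A=np.stack([d1,-d2],1); s=np.linalg.lstsq(A,o2-o1,rcond=None)[0]
    a=o1+d1*s[0];b=o2+d2*s[1]; return (a+b)/2,np.linalg.norm(a-b)
E
python3 - <<'E'
from h import *
t=cv2.imread("pics/a_top.png");s=cv2.imread("pics/a_scene.png")
ct,cs=viewer.calibration("top"),viewer.calibration("scene")
def reds(im,roi):
    x0,y0,x1,y1=roi
    h=cv2.cvtColor(im,cv2.COLOR_BGR2HSV)
    m=(((h[...,0]<8)|(h[...,0]>172))&(h[...,1]>150)&(h[...,2]>60)).astype('uint8')
    mm=np.zeros_like(m);mm[y0:y1,x0:x1]=m[y0:y1,x0:x1]
    for c in cv2.findContours(mm,0,2)[0]:
        if cv2.contourArea(c)>20: print(cv2.minAreaRect(c),cv2.contourArea(c))
print("top");reds(t,(300,120,400,310));print("scene");reds(s,(190,110,260,250))
a=cv2.resize(t[120:310,300:400],None,fx=4,fy=4,interpolation=2)[:600]
b=cv2.resize(s[110:260,190:290],None,fx=4,fy=4,interpolation=2)
im=np.zeros((600,800,3),'uint8');im[:a.shape[0],:400]=a[:600,:400];im[:600,400:]=b
cv2.imwrite("pics/b1.png",im)
a=cv2.resize(t[145:245,165:250],None,fx=4.7,fy=4.7,interpolation=2)[:600]
b=cv2.resize(s[210:305,295:375],None,fx=5,fy=5,interpolation=2)
im=np.zeros((600,800,3),'uint8');im[:a.shape[0],:a.shape[1]]=a[:600,:400];im[:b.shape[0],400:400+b.shape[1]]=b
cv2.imwrite("pics/b2.png",im)
E
```

```text
top
((370.0901184082031, 278.9785461425781), (41.69169235229492, 7.31920862197876), 76.60750579833984) 258.0
((362.7115478515625, 221.94232177734375), (28.43684196472168, 5.099019527435303), 11.309932708740234) 117.5
((334.11187744140625, 155.96011352539062), (39.78551483154297, 7.013187885284424), 48.57633590698242) 241.0
scene
((218.9500274658203, 215.3500213623047), (29.725406646728516, 6.008327484130859), 71.56504821777344) 139.5
((220.30001831054688, 177.39999389648438), (21.466251373291016, 3.130495071411133), 26.56505012512207) 55.5
((235.76414489746094, 136.07546997070312), (5.631782054901123, 25.549060821533203), 15.945395469665527) 105.5
```

View pics/b1.png

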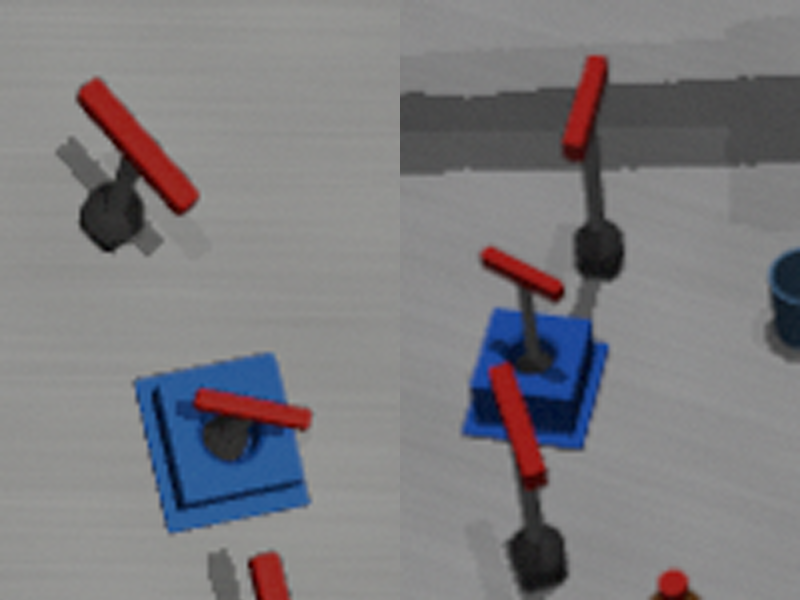

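View pics/b2.png

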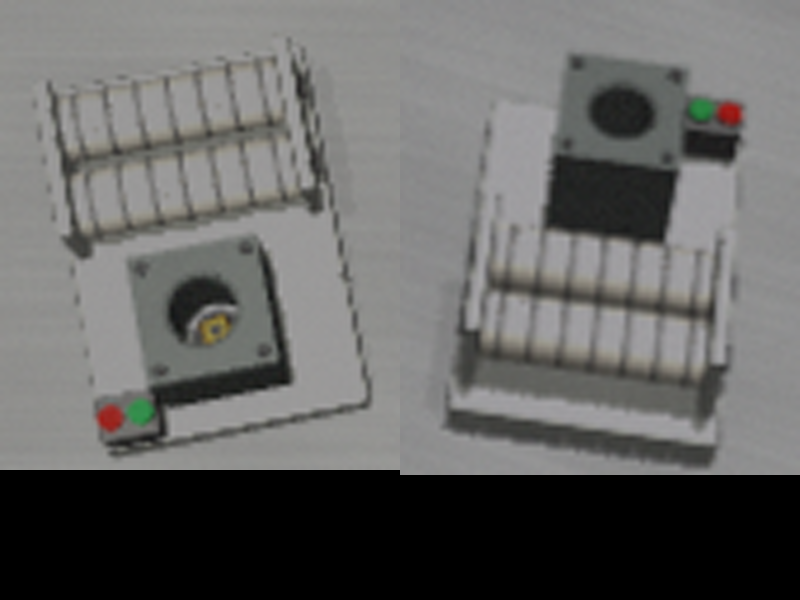

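The candidates for the key in the top view are the bars at (334,156), (370,279) and (363,222). The first two are about 41 px long and stand free. The one at (363,222) is 28 px long and stands in the blue holder, so it is the smallest and the one meant. The enlarged crop confirms it. The nut shows brass in the bore at about (210,214).

```bash
python3 - <<'E'
from h import *
ct,cs=viewer.calibration("top"),viewer.calibration("scene")
print("key tri",tri(ct,(362.7,221.9),cs,(220.3,177.4)), "plane .164",plane(ct,362.7,221.9,.164))
a=np.radians(11.3);d=np.array([np.cos(a),np.sin(a)])*14
p=plane(ct,*(np.array([362.7,221.9])+d),.165);q=plane(ct,*(np.array([362.7,221.9])-d),.165)
print("bar len",np.linalg.norm(p-q),"dir deg",np.degrees(np.arctan2(*(q-p)[1::-1])))
# housing top corners in top crop (px in zoom 4.7)
C=np.array([[128,258],[258,235],[291,357],[150,385]])/4.7+[165,145]  # rough
for c in C: print(plane(ct,*c,.12))
# scene bore ellipse & top bore ellipse
print("bore top", plane(ct,204/4.7+165,309/4.7+145,.12), "scene",plane(cs,295+(622-400)/5,210+112/5,.12))
print(tri(ct,(204/4.7+165,309/4.7+145),cs,(295+(622-400)/5,210+112/5)))
# holder top
E
```

```text
key tri (array([ 0.51407439, -0.21404341,  0.16192271]), np.float64(0.0025011806541410473)) plane .164 [ 0.51413328 -0.21491625  0.164     ]
bar len 0.07612230111300232 dir deg 78.93934637033013
[0.58095163 0.25974153 0.12      ]
[0.59576365 0.18185644 0.12      ]
[0.52124601 0.16007875 0.12      ]
[0.50364946 0.2437584  0.12      ]
bore top [0.55005132 0.21300532 0.12      ] scene [0.55440142 0.22047338 0.12      ]
(array([0.55058898, 0.21681345, 0.11303057]), np.float64(0.005996446855034097))
```

>>> {"method": "arm_command", "body": {
  "motion": [
    [1,[0,0,-0.7],[0,0,0]],
    [1,[0,0,-0.7],[0,0,0]],
    [1,[0,0,-0.7],[0,0,0]],
    [1,[0.527,-0.545,0],[0,0,0]],
    [1,[0.527,-0.545,0],[0,0,0]],
    [1,[0.527,-0.545,0],[0,0,0]],
    [1,[0.527,-0.545,0],[0,0,0]],
    [1,[0.527,-0.545,0],[0,0,0]],
    [1,[0.527,-0.545,0],[0,0,0]],
    [1,[0.527,-0.545,0],[0,0,0]],
    [1,[0.527,-0.545,0],[0,0,0]],
    [1,[0.527,-0.545,0],[0,0,0]]
  ]
}}

```text
time: 1.65
ee_pos: [0.3637, -0.1179, 0.3241]
tcp_rot: [180.0, -0.0, 23.8]
wrist_force: [0.1, -0.2, 0.2]
opening: 0.0857
```

>>> {"method": "arm_command", "body": {
  "motion": [
    [1,[0.527,-0.545,0],[0,0,0]],
    [1,[0.527,-0.545,0],[0,0,0]],
    [1,[0.527,-0.545,0],[0,0,0]],
    [1,[0.527,-0.545,0],[0,0,0]],
    [1,[0.527,-0.545,0],[0,0,0]],
    [1,[0.527,-0.545,0],[0,0,0]],
    [1,[0.527,-0.545,0],[0,0,0]],
    [1,[0,0,0.9],[0,0,0]],
    [1,[0,0,0.9],[0,0,0]],
    [1,[0,0,0.8],[0,0,0]],
    [1,[0,0,0],[0,0,0]],
    [1,[0,0,0],[0,0,0]]
  ]
}}

```text
time: 3.15
ee_pos: [0.4745, 0.1796, 0.1704]
tcp_rot: [180.0, -0.1, 23.8]
wrist_force: [-0.4, -0.7, 1.2]
opening: 0.0854
```

```bash
python3 - <<'E'
from h import *
o=bot.get_obs();print(o['time'],o['ee_pos'],o['tcp_rot'],o['q'])
c=viewer.calibration("wrist");im=viewer.camera("wrist");cv2.imwrite("pics/c_w.png",im);np.savez("c_w.npz",**c)
u,v=proj(c,[0.551,.214,.12]).astype(int);print(u,v)
v0=max(0,v-75);u0=u-100
cv2.imwrite("pics/c_crop.png",cv2.resize(im[v0:v0+150,u0:u0+200],None,fx=4,fy=4,interpolation=2));print(u0,v0)
E
```

```text
3.15 [0.47445242 0.17956527 0.17042027] [ 1.79992238e+02 -1.28886489e-01  2.37633061e+01] [ 2.07306576e+01 -1.51500495e+00  3.39021230e-01  9.17249095e+01
 -9.32826323e-04  1.76967359e+02]
285 103
185 28
```

View pics/c_crop.png

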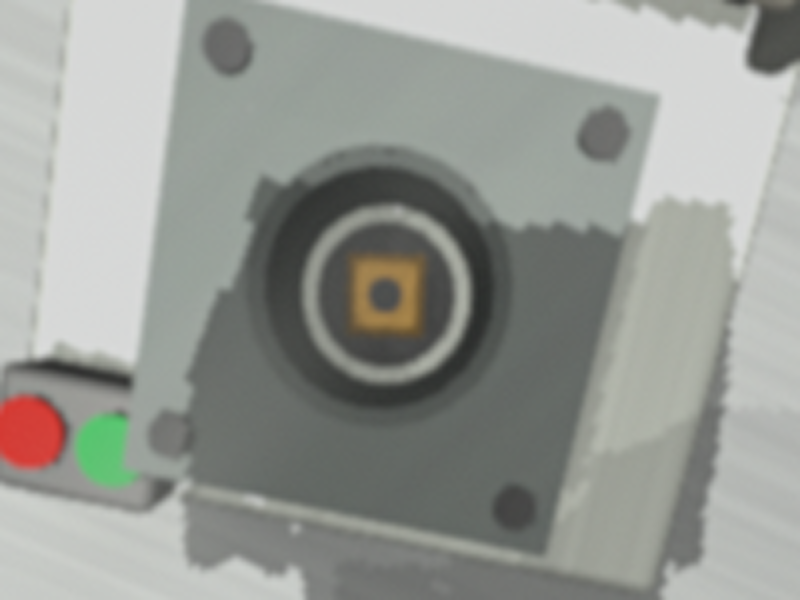

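View pics/c_w.png

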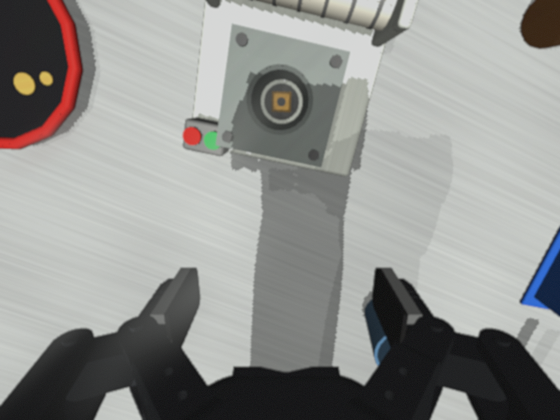

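```bash
python3 - <<'E'
from h import *
im=cv2.imread("pics/c_w.png");c=dict(np.load("c_w.npz"))
x0,y0=255,75
cr=cv2.resize(im[y0:y0+55,x0:x0+55],None,fx=8,fy=8,interpolation=cv2.INTER_CUBIC)
h=cv2.cvtColor(cr,cv2.COLOR_BGR2HSV)
for s in (90,110,130):
    m=((h[...,0]>8)&(h[...,0]<28)&(h[...,1]>s)&(h[...,2]>70)).astype('uint8')
    k=max(cv2.findContours(m,0,1)[0],key=cv2.contourArea)
    r=cv2.minAreaRect(k); 
    px=(np.array(r[0])+.5)/8-.5+[x0,y0]
    P=plane(c,*px,.05)
    # second harmonic: fit orientation from 4th-order contour moment
    z=(k[:,0,0]-r[0][0])+1j*(k[:,0,1]-r[0][1])
    pts=k[:,0].astype(float)-r[0]; 
    # map angles to world
    box=(cv2.boxPoints(r)+.5)/8-.5+[x0,y0]
    W=np.array([plane(c,*b,.048) for b in box])
    e=[W[(i+1)%4]-W[i] for i in range(4)]
    print(s,px,P,[(round(np.linalg.norm(v)*1e3,1),round(np.degrees(np.arctan2(v[1],v[0]))%90,1)) for v in e])
    mk=cv2.moments(k);print((mk['m10']/mk['m00']+.5)/8-.5+x0,(mk['m01']/mk['m00']+.5)/8-.5+y0)
    ys,xs=np.nonzero(cv2.drawContours(m*0,[k],0,1,-1)); 
    zz=(xs-xs.mean())+1j*(ys-ys.mean()); f=np.mean(zz**4); print("4th mom img ang of corners",np.degrees(np.angle(f))/4)
# bore: dark circle
g=cv2.cvtColor(im,cv2.COLOR_BGR2GRAY);gc=cv2.resize(g[60:145,235:325],None,fx=4,fy=4,interpolation=2)
H=cv2.HoughCircles(gc,cv2.HOUGH_GRADIENT_ALT,1,5,param1=100,param2=.7,minRadius=30,maxRadius=180)
if H is not None:
    for q in H[0]:
        px=(q[:2]+.5)/4-.5+[235,60]; print("circ",px,q[2]/4, "z.12",plane(c,*px,.12)[:2],"z.05",plane(c,*px,.05)[:2], "r.12 mm",q[2]/4/c['fx']*(c['T'][2,3]-.12)*1e3)
E
```

```text
90 [281.18783569 101.42535782] [0.55154563 0.21834263 0.05      ] [(np.float64(17.3), np.float64(21.2)), (np.float64(16.8), np.float64(22.3)), (np.float64(17.3), np.float64(22.4)), (np.float64(17.1), np.float64(22.2))]
281.3278223917364 101.29860859232728
4th mom img ang of corners -42.75291321882647
110 [281.37557602 101.59160423] [0.55148296 0.21812757 0.05      ] [(np.float64(16.4), np.float64(21.9)), (np.float64(15.6), np.float64(22.8)), (np.float64(16.4), np.float64(23.0)), (np.float64(15.9), np.float64(22.8))]
281.51842844930314 101.41806231974164
4th mom img ang of corners -42.55565301728771
130 [281.74982834 102.36932182] [0.55100303 0.21754415 0.05      ] [(np.float64(13.5), np.float64(25.4)), (np.float64(14.4), np.float64(25.8)), (np.float64(13.7), np.float64(25.4)), (np.float64(14.4), np.float64(24.9))]
284.4305411410932 103.59404771408802
4th mom img ang of corners -13.760302439773834
circ [281.125 101.125] 21.75251 z.12 [0.55150397 0.21733724] z.05 [0.55176092 0.21849902] r.12 mm 16.135338738270885
circ [281.125 101.125] 17.596018 z.12 [0.55150397 0.21733724] z.05 [0.55176092 0.21849902] r.12 mm 13.052181441544377
circ [281.125 101.125] 9.066422 z.12 [0.55150397 0.21733724] z.05 [0.55176092 0.21849902] r.12 mm 6.725191580188485
```

```bash
cat >> h.py <<'E'
def plan(p1,yaw1,n,p0=None,yaw0=None):
    "rows (units) from the present pose to p1,yaw1 in n rows, tool down"
    o=bot.get_obs()
    p0=o['ee_pos'] if p0 is None else np.array(p0); yaw0=o['tcp_rot'][2] if yaw0 is None else yaw0
    dy=(yaw1-yaw0+180)%360-180; d=(np.array(p1)-p0)/n
    for i in range(n):
        y=np.radians(yaw0+dy*i/n); s=[d[0]*np.cos(y)+d[1]*np.sin(y), d[0]*np.sin(y)-d[1]*np.cos(y), -d[2]]
        print([round(float(x)/.06,3) for x in s],round(-dy/n/6,3))
E
python3 - <<'E'
from h import *
ct,cs=viewer.calibration("top"),viewer.calibration("scene")
for a,b in (((370.1,279),(235.8,136.1)),((334.1,156),(219,215.4))):
    print(tri(ct,a,cs,b))
    print([plane(ct,a[0]+dx,a[1]+dy,.23)[:2] for dx,dy in ((-4,-20),(4,20),(-13,-15),(13,15))])
plan([.4745,.1796,.35],79,3,yaw0=79)
plan([.514,-.214,.30],79,12,p0=[.4745,.1796,.32],yaw0=23.8)
E
```

```text
(array([ 0.35654577, -0.22364681,  0.20464501]), np.float64(0.0012485187787229287))
[array([ 0.40627723, -0.21081343]), array([ 0.30478738, -0.2287656 ]), array([ 0.39325003, -0.18736275]), array([ 0.317499  , -0.25201379])]
(array([ 0.68708243, -0.13303604,  0.20717457]), np.float64(0.002578760469698569))
[array([ 0.73646772, -0.12168934]), array([ 0.62584252, -0.14169499]), array([ 0.72222994, -0.09737309]), array([ 0.63972088, -0.16579473])]
[-0.001, -0.002, -0.995] 0.0
[-0.001, -0.002, -0.995] 0.0
[-0.001, -0.002, -0.995] 0.0
[-0.17, 0.522, 0.028] -0.767
[-0.212, 0.507, 0.028] -0.767
[-0.252, 0.488, 0.028] -0.767
[-0.29, 0.467, 0.028] -0.767
[-0.327, 0.442, 0.028] -0.767
[-0.361, 0.414, 0.028] -0.767
[-0.393, 0.384, 0.028] -0.767
[-0.423, 0.351, 0.028] -0.767
[-0.449, 0.316, 0.028] -0.767
[-0.473, 0.279, 0.028] -0.767
[-0.494, 0.24, 0.028] -0.767
[-0.512, 0.2, 0.028] -0.767
```

>>> {"method": "arm_command", "body": {
  "motion": [
    [1,[0,0,-0.83],[0,0,0]],
    [1,[0,0,-0.83],[0,0,0]],
    [1,[0,0,-0.83],[0,0,0]]
  ]
}}

```text
time: 3.58
ee_pos: [0.474, 0.1794, 0.3218]
tcp_rot: [180.0, -0.2, 23.8]
wrist_force: [1.2, -0.8, 1.4]
opening: 0.0855
```

>>> {"method": "arm_command", "body": {
  "motion": [
    [1,[-0.17,0.522,0.028],[0,0,-0.767]],
    [1,[-0.212,0.507,0.028],[0,0,-0.767]],
    [1,[-0.252,0.488,0.028],[0,0,-0.767]],
    [1,[-0.29,0.467,0.028],[0,0,-0.767]],
    [1,[-0.327,0.442,0.028],[0,0,-0.767]],
    [1,[-0.361,0.414,0.028],[0,0,-0.767]],
    [1,[-0.393,0.384,0.028],[0,0,-0.767]],
    [1,[-0.423,0.351,0.028],[0,0,-0.767]],
    [1,[-0.449,0.316,0.028],[0,0,-0.767]],
    [1,[-0.473,0.279,0.028],[0,0,-0.767]],
    [1,[-0.494,0.24,0.028],[0,0,-0.767]],
    [1,[-0.512,0.2,0.028],[0,0,-0.767]]
  ]
}}

```text
time: 5.08
ee_pos: [0.5136, -0.2156, 0.3]
tcp_rot: [179.8, 0.0, 79.1]
wrist_force: [0.0, 0.0, 0.1]
opening: 0.0853
```

>>> {"method": "arm_command", "body": {
  "motion": [
    [1,[0,0,0],[0,0,0]],
    [1,[0,0,0],[0,0,0]]
  ]
}}

```text
time: 5.32
ee_pos: [0.5133, -0.2141, 0.299]
tcp_rot: [179.9, 0.0, 78.9]
wrist_force: [-0.6, 0.0, 0.2]
opening: 0.0854
```

```bash
python3 - <<'E'
from h import *
o=bot.get_obs();print(o['time'],o['ee_pos'],o['tcp_rot'],o['q'])
c=viewer.calibration("wrist");im=viewer.camera("wrist");cv2.imwrite("pics/d_w.png",im);np.savez("d_w.npz",**c)
h=cv2.cvtColor(im,cv2.COLOR_BGR2HSV)
m=(((h[...,0]<8)|(h[...,0]>172))&(h[...,1]>150)&(h[...,2]>60)).astype('uint8')
for k in cv2.findContours(m,0,2)[0]:
    if cv2.contourArea(k)>100:
        r=cv2.minAreaRect(k);print(r,plane(c,*r[0],.169))
E
```

```text
5.325 [ 0.51334156 -0.21410815  0.29897601] [1.79878692e+02 1.11348034e-02 7.89152230e+01] [-2.26480561e+01  9.59357820e+00  2.67051423e+01  1.06990486e+02
  1.34074677e-02  7.84367233e+01]
((110.96551513671875, 243.58621215820312), (18.908126831054688, 79.83431243896484), 66.80140686035156) [ 0.31289132 -0.23796239  0.169     ]
((286.5, 184.0), (72.0, 13.0), 90.0) [ 0.51576148 -0.20887865  0.169     ]
((483.8731689453125, 56.568572998046875), (27.859203338623047, 167.51998901367188), 43.15238952636719) [ 0.7140587  -0.12666151  0.169     ]
```

View pics/d_w.png

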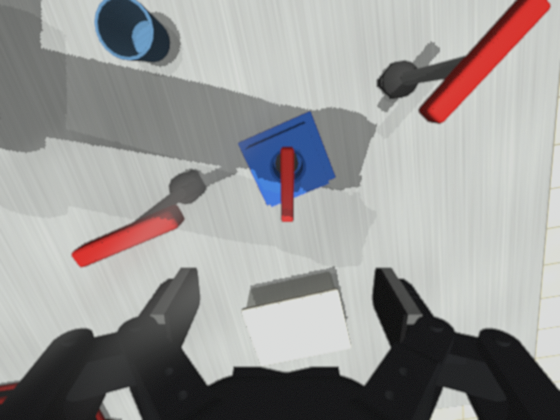

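```bash
python3 - <<'E'
from h import *
c=dict(np.load("d_w.npz"))
im=cv2.imread("pics/d_w.png")
cv2.imwrite("pics/d_crop.png",cv2.resize(im[100:240,220:360],None,fx=4.2,fy=4.2,interpolation=2))
a=plane(c,286.5,147.5,.151);a2=plane(c,286.5,147.5,.169);b=plane(c,286.5,220.5,.169)
print(a,b,np.linalg.norm(a-b),np.linalg.norm(a2-b),(a+b)/2,(a2+b)/2)
print("tool origin px", proj(c,[.5133,-.2141,.169]))
E
```

```text
[ 0.52250621 -0.17468429  0.151     ] [ 0.50803376 -0.24850703  0.169     ] 0.07735145887628668 0.07764975951654733 [ 0.51526999 -0.21159566  0.16      ] [ 0.51546482 -0.21039994  0.169     ]
tool origin px [285.13489164 189.2408024 ]
```

View pics/d_crop.png

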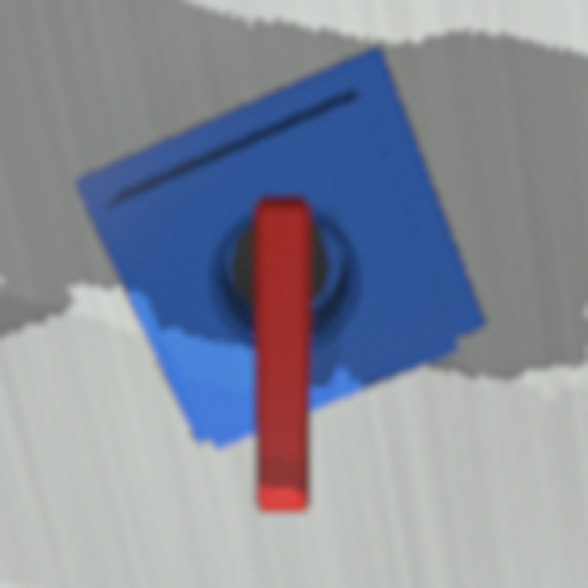

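>>> {"method": "arm_command", "body": {
  "motion": [
    [1,[0.053,0.022,0.5],[0,0,0]],
    [1,[0,0,0.6],[0,0,0]],
    [1,[0,0,0.6],[0,0,0]],
    [1,[0,0,0.6],[0,0,0]],
    [1,[0,0,0.333],[0,0,0]],
    [1,[0,0,0],[0,0,0]],
    [0,[0,0,0],[0,0,0]],
    [0,[0,0,0],[0,0,0]],
    [0,[0,0,0],[0,0,0]],
    [0,[0,0,0],[0,0,0]],
    [0,[0,0,0],[0,0,0]],
    [0,[0,0,0],[0,0,0]]
  ],
  "newtons": 60
}}

```text
time: 6.88
ee_pos: [0.515, -0.2114, 0.1394]
tcp_rot: [-180.0, -0.0, 79.0]
wrist_force: [0.8, 0.7, 0.7]
opening: -0.0001
```

```bash
python3 - <<'E'
from h import *
o=bot.get_obs();print(o)
cv2.imwrite("pics/e_w.png",viewer.camera("wrist"))
E
```

```text
{'time': 6.875, 'q': array([-2.23178169e+01,  5.08011935e+00,  3.67576307e+00,  8.86002101e+01,
        7.50741017e-04,  7.86945534e+01]), 'qd': array([-0.03389396, -0.08647307, -0.0245681 ,  0.01961486,  0.0336284 ,
       -0.00530621]), 'joint_efforts': array([ 1.86697682e-03, -5.26963055e+01,  4.70646393e+01,  3.94780829e-03,
        1.41209257e-04,  3.43486054e-04]), 'ee_pos': array([ 0.51499213, -0.21139626,  0.1394241 ]), 'tcp_rot': array([-1.79995669e+02, -1.63136397e-03,  7.89876297e+01]), 'wrist_force': array([0.79089329, 0.70710129, 0.69931844]), 'torque': array([ 0.00383852,  0.01414329, -0.00393191]), 'opening': -9.136744628644073e-05}
```

View pics/e_w.png

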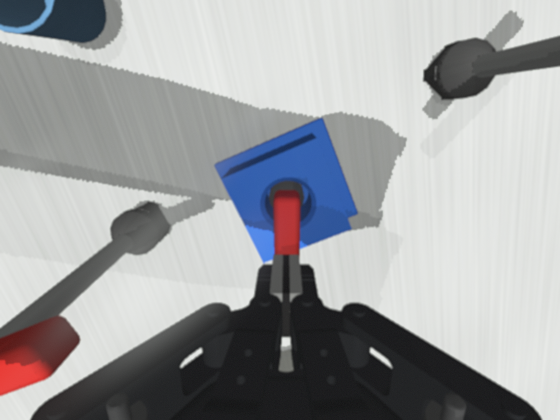

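```bash
python3 - <<'E'
from h import *
c=viewer.calibration("wrist");print(c)
o=bot.get_obs();p=o['ee_pos'];y=np.radians(79);ax=np.array([np.cos(y),np.sin(y),0])
print("tcp",proj(c,p),"grasp",proj(c,p+[0,0,.019]))
for s in(-.04,0,.04):
  for z in (.151,.169): print(s,z,proj(c,np.array([.515,-.2112,z])+s*ax))
print("hole centre z.055 top px", proj(c,[.515,-.2112,.055]))
cs=viewer.calibration("scene");im=viewer.camera("scene");cv2.imwrite("pics/e_s.png",cv2.resize(im[130:260,170:300],None,fx=4.5,fy=4.5,interpolation=2))
im=viewer.camera("wrist");cv2.imwrite("pics/e_c.png",cv2.resize(im[150:330,190:390],None,fx=3.3,fy=3.3,interpolation=2))
E
```

```text
{'fx': 304.3332808461823, 'fy': 304.3332808461823, 'cx': 285.6451193402463, 'cy': 207.7883750431203, 'T': array([[ 9.81567562e-01, -1.80640639e-01, -6.24025676e-02,
         5.31401521e-01],
       [-1.91114219e-01, -9.28941827e-01, -3.17084274e-01,
        -1.29148575e-01],
       [-6.90049493e-04,  3.23165656e-01, -9.46342159e-01,
         3.14533034e-01],
       [ 0.00000000e+00,  0.00000000e+00,  0.00000000e+00,
         1.00000000e+00]])}
tcp [285.19839364 243.72581583] grasp [285.12963095 258.10941832]
-0.04 0.151 [285.18763027 308.10862821]
-0.04 0.169 [285.12250031 327.68848791]
0 0.151 [285.13427686 251.87431255]
0 0.169 [285.0585212  267.17654119]
0.04 0.151 [285.07275539 187.030892  ]
0.04 0.169 [284.98364847 196.36132047]
hole centre z.055 top px [285.37843779 202.55513786]
```

View pics/e_s.png

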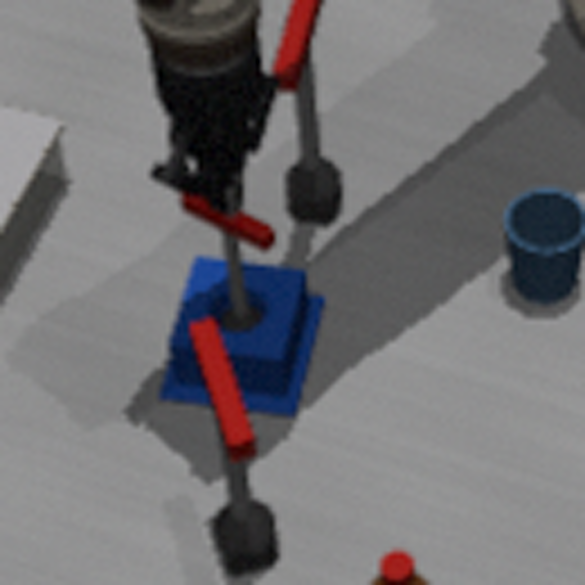

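View pics/e_c.png

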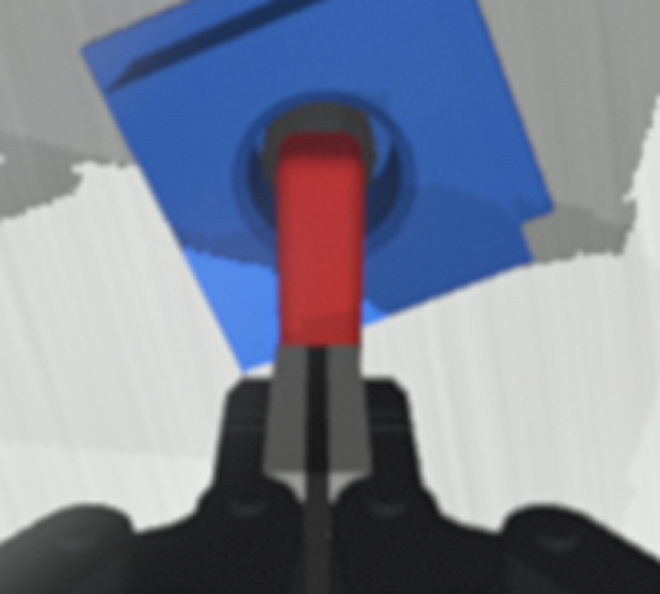

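```bash
python3 - <<'E'
from h import *
c=viewer.calibration("wrist");o=bot.get_obs();p=o['ee_pos'];y=np.radians(o['tcp_rot'][2])
X=np.array([np.cos(y),np.sin(y),0]);Y=np.array([np.sin(y),-np.cos(y),0])
for x in (-11,0,11):
  for yy in (0,7,43,50):
    print(x,yy,[(z,proj(c,p+(X*x+Y*yy+np.array([0,0,z]))*1e-3).round().tolist()) for z in (0,13,20,32,40)])
im=cv2.imread("pics/d_w.png");cv2.imwrite("pics/d_f.png",cv2.resize(im[240:400,120:450],None,fx=2.4,fy=2.4,interpolation=2))
E
```

```text
-11 0 [(0, [285.0, 259.0]), (13, [285.0, 270.0]), (20, [285.0, 276.0]), (32, [285.0, 288.0]), (40, [285.0, 296.0])]
-11 7 [(0, [296.0, 259.0]), (13, [297.0, 270.0]), (20, [297.0, 276.0]), (32, [298.0, 288.0]), (40, [298.0, 296.0])]
-11 43 [(0, [352.0, 259.0]), (13, [356.0, 270.0]), (20, [359.0, 276.0]), (32, [364.0, 288.0]), (40, [368.0, 296.0])]
-11 50 [(0, [363.0, 259.0]), (13, [368.0, 270.0]), (20, [371.0, 276.0]), (32, [377.0, 288.0]), (40, [381.0, 296.0])]
0 0 [(0, [285.0, 244.0]), (13, [285.0, 253.0]), (20, [285.0, 259.0]), (32, [285.0, 270.0]), (40, [285.0, 278.0])]
0 7 [(0, [296.0, 244.0]), (13, [297.0, 253.0]), (20, [297.0, 259.0]), (32, [298.0, 270.0]), (40, [299.0, 278.0])]
0 43 [(0, [353.0, 244.0]), (13, [358.0, 253.0]), (20, [360.0, 259.0]), (32, [366.0, 270.0]), (40, [369.0, 278.0])]
0 50 [(0, [364.0, 244.0]), (13, [369.0, 253.0]), (20, [373.0, 259.0]), (32, [379.0, 270.0]), (40, [383.0, 278.0])]
11 0 [(0, [285.0, 228.0]), (13, [285.0, 236.0]), (20, [285.0, 241.0]), (32, [285.0, 251.0]), (40, [285.0, 259.0])]
11 7 [(0, [296.0, 228.0]), (13, [297.0, 236.0]), (20, [298.0, 241.0]), (32, [298.0, 251.0]), (40, [299.0, 259.0])]
11 43 [(0, [354.0, 228.0]), (13, [359.0, 236.0]), (20, [362.0, 241.0]), (32, [367.0, 251.0]), (40, [371.0, 259.0])]
11 50 [(0, [366.0, 228.0]), (13, [371.0, 236.0]), (20, [374.0, 241.0]), (32, [381.0, 251.0]), (40, [386.0, 259.0])]
```

View pics/d_f.png

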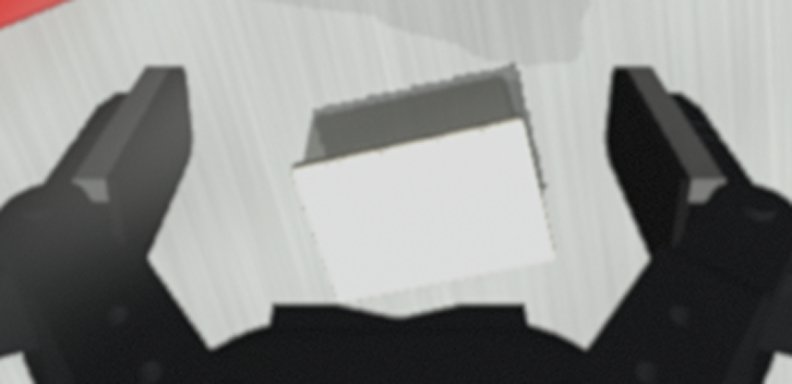

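The fingers shut on nothing (opening 0). The wrist picture has their tips at about row 254, just above the bar top, which is about 35 mm behind the reported TCP. I'll reopen, go lower in small steps while watching the force, and grip again.

>>> {"method": "arm_command", "body": {
  "motion": [
    [1,[0,0,0],[0,0,0]],
    [1,[0,0,0],[0,0,0]],
    [1,[0,0,0],[0,0,0]],
    [1,[0,0,0.2],[0,0,0]],
    [1,[0,0,0.2],[0,0,0]],
    [1,[0,0,0.17],[0,0,0]],
    [1,[0,0,0],[0,0,0]]
  ]
}}

```text
time: 7.9
ee_pos: [0.5144, -0.2111, 0.1039]
tcp_rot: [-179.9, -0.0, 79.0]
wrist_force: [0.5, 1.0, 0.1]
opening: 0.0855
```

```bash
python3 - <<'E'
from h import *
im=viewer.camera("wrist");cv2.imwrite("pics/f_w.png",im)
im=viewer.camera("scene");cv2.imwrite("pics/f_s.png",cv2.resize(im[130:260,170:300],None,fx=4.5,fy=4.5,interpolation=2))
E
```

```text
(no output)
```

View pics/f_w.png

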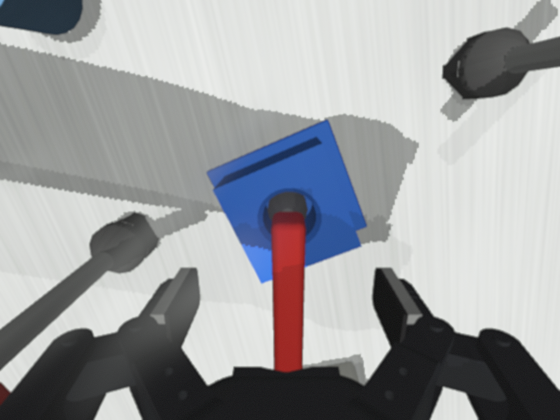

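View pics/f_s.png

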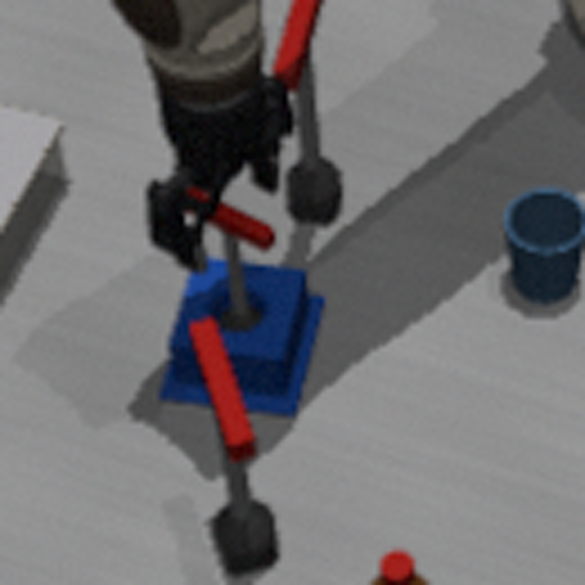

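>>> {"method": "arm_command", "body": {
  "motion": [
    [0,[0,0,0],[0,0,0]],
    [0,[0,0,0],[0,0,0]],
    [0,[0,0,0],[0,0,0]],
    [0,[0,0,0],[0,0,0]],
    [0,[0,0,0],[0,0,0]],
    [0,[0,0,0],[0,0,0]]
  ],
  "newtons": 60
}}

```text
time: 8.75
ee_pos: [0.5152, -0.2115, 0.1055]
tcp_rot: [180.0, 0.0, 79.0]
wrist_force: [-0.1, 0.4, 2.3]
opening: 0.0132
```

```bash
python3 - <<'E'
from h import *
print(bot.get_obs())
im=viewer.camera("wrist");cv2.imwrite("pics/g_w.png",im[100:400,100:480])
E
```

```text
{'time': 8.75, 'q': array([-2.23153254e+01,  5.01079403e+00, -1.38743030e-01,  8.48192134e+01,
        6.23503634e-04,  7.86941701e+01]), 'qd': array([-0.02172909,  0.05256587, -0.02698358, -0.13139161,  0.03662014,
        0.09091991]), 'joint_efforts': array([-5.97425946e-02, -5.14551258e+01,  4.58030963e+01,  1.80600034e-01,
       -3.14696459e-02,  1.40923388e-03]), 'ee_pos': array([ 0.51518608, -0.21145047,  0.10548374]), 'tcp_rot': array([1.79969235e+02, 5.51493088e-03, 7.89905032e+01]), 'wrist_force': array([-0.06909213,  0.40674364,  2.26499212]), 'torque': array([ 0.02511089, -0.0835885 , -0.03989236]), 'opening': 0.01316258067456112}
```

View pics/g_w.png

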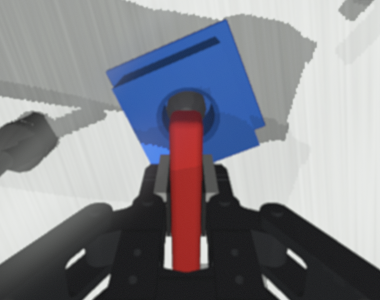

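>>> {"method": "arm_command", "body": {
  "motion": [
    [0,[0,0,-0.3],[0,0,0]],
    [0,[0,0,-0.5],[0,0,0]],
    [0,[0,0,-0.5],[0,0,0]],
    [0,[0,0,-0.5],[0,0,0]],
    [0,[0,0,-0.5],[0,0,0]],
    [0,[0,0,-0.3],[0,0,0]],
    [0,[0,0,0],[0,0,0]],
    [0,[0,0,0],[0,0,0]]
  ]
}}

```text
time: 9.8
ee_pos: [0.5148, -0.2113, 0.2606]
tcp_rot: [-179.9, -0.0, 79.0]
wrist_force: [-0.1, -0.5, -2.6]
opening: 0.0131
```

```bash
python3 - <<'E'
from h import *
o=bot.get_obs();print(o['time'],o['ee_pos'],o['tcp_rot'],o['wrist_force'],o['opening'])
c=viewer.calibration("wrist");im=viewer.camera("wrist");np.savez("k_w.npz",**c);cv2.imwrite("pics/k_w0.png",im);cv2.imwrite("pics/k_w.png",cv2.resize(im[150:350,185:385],None,fx=3,fy=3,interpolation=2))
print("socket mouth expected px (proj at TCP-0.095)",proj(c,o['ee_pos']-[0,0,.095]),proj(c,o['ee_pos']-[0,0,.069]))
E
```

```text
9.8 [ 0.51484659 -0.21132754  0.26055519] [-1.79942571e+02 -1.19431174e-02  7.89883560e+01] [-0.07715629 -0.46492098 -2.59196065] 0.013074718402391803
socket mouth expected px (proj at TCP-0.095) [285.5264859  199.28775865] [285.46511364 208.37828455]
```

View pics/k_w.png

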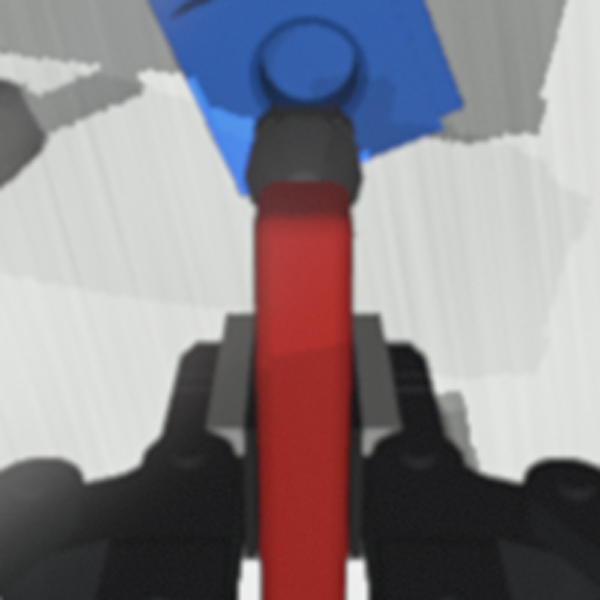

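```bash
python3 - <<'E'
from h import *
c=dict(np.load("k_w.npz"));p=np.array([.51485,-.21133,.26055]);y=np.radians(78.99)
X=np.array([np.cos(y),np.sin(y),0])
for dx in (-.002,0,.002):
  for z in (.093,.095,.097): print(dx,z,"mouth near edge",proj(c,p+X*(.017+dx)-[0,0,z]),"bar end bot",proj(c,p+X*(.04+dx)-[0,0,z-.141]),"bar end top",proj(c,p+X*(.04+dx)-[0,0,z-.159]))
plan([.5515,.218,.26],112,11,p0=[.515,-.2114,.26],yaw0=79)
E
```

```text
-0.002 0.093 mouth near edge [285.52282183 184.13994182] bar end bot [284.87240372 213.03037077] bar end top [284.68519355 228.76799036]
-0.002 0.095 mouth near edge [285.52723193 183.5935808 ] bar end bot [284.89033162 211.5232812 ] bar end top [284.70861958 226.79870671]
-0.002 0.097 mouth near edge [285.53158237 183.05461197] bar end bot [284.90777099 210.05725876] bar end top [284.73131805 224.89058438]
0 0.093 mouth near edge [285.52235025 181.99253419] bar end bot [284.86831411 208.77248142] bar end top [284.67948121 223.97912252]
0 0.095 mouth near edge [285.52677385 181.45956027] bar end bot [284.88638369 207.31734564] bar end top [284.70312462 222.07512736]
0 0.097 mouth near edge [285.53113746 180.93381409] bar end bot [284.90395858 205.90204654] bar end top [284.72602982 220.23058089]
0.002 0.093 mouth near edge [285.52187645 179.83502742] bar end bot [284.86418504 204.47349187] bar end top [284.67370568 219.13728781]
0.002 0.095 mouth near edge [285.52631362 179.31557222] bar end bot [284.88239818 203.07137751] bar end top [284.69756986 217.30013633]
0.002 0.097 mouth near edge [285.53069048 178.80317777] bar end bot [284.90011037 201.70782843] bar end top [284.72068493 215.52065373]
[0.649, -0.07, -0.0] -0.5
[0.652, -0.036, -0.0] -0.5
[0.653, -0.002, -0.0] -0.5
[0.652, 0.033, -0.0] -0.5
[0.65, 0.067, -0.0] -0.5
[0.645, 0.101, -0.0] -0.5
[0.639, 0.134, -0.0] -0.5
[0.631, 0.167, -0.0] -0.5
[0.621, 0.2, -0.0] -0.5
[0.61, 0.232, -0.0] -0.5
[0.597, 0.264, -0.0] -0.5
```

```bash
python3 - <<'E'
from h import *
im=cv2.imread("pics/k_w0.png")
cv2.imwrite("pics/k_w2.png",cv2.convertScaleAbs(cv2.resize(im[165:235,255:315],None,fx=8,fy=8,interpolation=2),alpha=2.2))
E
```

```text
(no output)
```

View pics/k_w2.png

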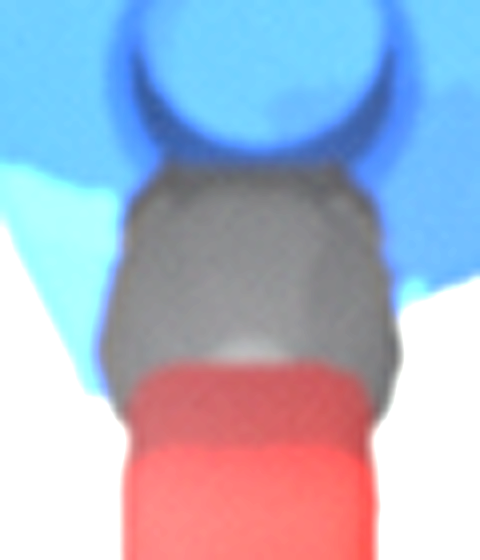

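>>> {"method": "arm_command", "body": {
  "motion": [
    [0,[0.649,-0.07,0],[0,0,-0.5]],
    [0,[0.652,-0.036,0],[0,0,-0.5]],
    [0,[0.653,-0.002,0],[0,0,-0.5]],
    [0,[0.652,0.033,0],[0,0,-0.5]],
    [0,[0.65,0.067,0],[0,0,-0.5]],
    [0,[0.645,0.101,0],[0,0,-0.5]],
    [0,[0.639,0.134,0],[0,0,-0.5]],
    [0,[0.631,0.167,0],[0,0,-0.5]],
    [0,[0.621,0.2,0],[0,0,-0.5]],
    [0,[0.61,0.232,0],[0,0,-0.5]],
    [0,[0.597,0.264,0],[0,0,-0.5]],
    [0,[0,0,0],[0,0,0]]
  ]
}}

```text
time: 11.35
ee_pos: [0.551, 0.2202, 0.2594]
tcp_rot: [-179.9, -0.0, 112.2]
wrist_force: [-0.6, -1.0, -3.0]
opening: 0.0127
```

>>> {"method": "arm_command", "body": {
  "motion": [
    [0,[0,0,0.25],[0,0,0]],
    [0,[0,0,0.25],[0,0,0]],
    [0,[0,0,0],[0,0,0]]
  ]
}}

```text
time: 11.72
ee_pos: [0.5508, 0.2171, 0.2297]
tcp_rot: [-179.8, 0.0, 111.9]
wrist_force: [0.4, -0.0, -2.9]
opening: 0.0131
```

```bash
python3 - <<'E'
from h import *
o=bot.get_obs();print(o['time'],o['ee_pos'],o['tcp_rot'],o['wrist_force'],o['opening'])
c=viewer.calibration("wrist");im=viewer.camera("wrist");np.savez("l_w.npz",**c);cv2.imwrite("pics/l_w0.png",im);cv2.imwrite("pics/l_w.png",cv2.resize(im[120:270,185:385],None,fx=4,fy=4,interpolation=2))
print(proj(c,[.5515,.218,.12]),proj(c,o['ee_pos']-[0,0,.095]))
E
```

```text
11.725 [0.55083136 0.21707954 0.22966402] [-1.79826835e+02  7.15187844e-03  1.11942444e+02] [ 0.3785195  -0.01332106 -2.86113661] 0.013062409543568416
[286.48617782 194.01574729] [285.42691122 199.06194106]
```

View pics/l_w.png

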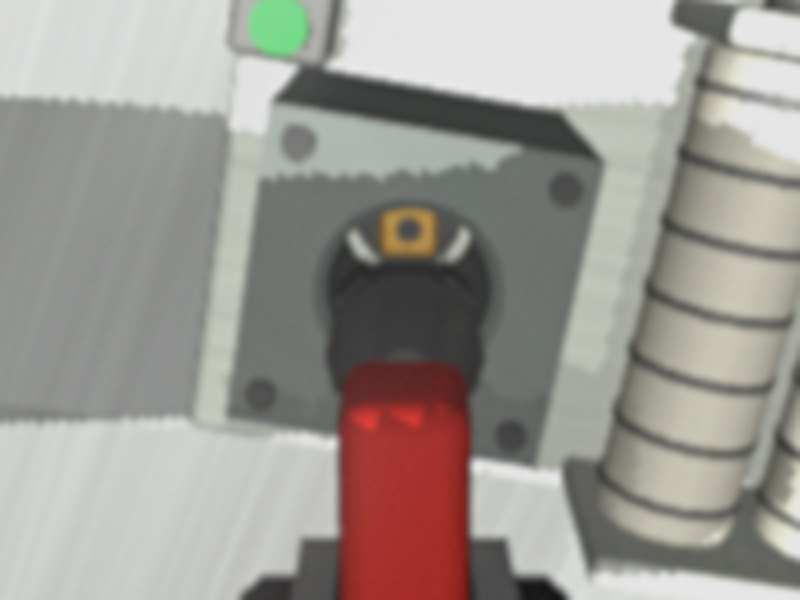

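```bash
python3 - <<'E'
from h import *
c=dict(np.load("l_w.npz"));im=cv2.imread("pics/l_w0.png")
x0,y0=270,160
cr=cv2.resize(im[y0:y0+40,x0:x0+40],None,fx=8,fy=8,interpolation=cv2.INTER_CUBIC);h=cv2.cvtColor(cr,cv2.COLOR_BGR2HSV)
m=((h[...,0]>8)&(h[...,0]<28)&(h[...,1]>100)&(h[...,2]>70)).astype('uint8')
k=max(cv2.findContours(m,0,1)[0],key=cv2.contourArea);r=cv2.minAreaRect(k);px=(np.array(r[0])+.5)/8-.5+[x0,y0]
print(r,px,plane(c,*px,.05),plane(c,*px,.047))
box=(cv2.boxPoints(r)+.5)/8-.5+[x0,y0]
W=np.array([plane(c,*b,.048) for b in box]);e=[W[(i+1)%4]-W[i] for i in range(4)]
print([(round(np.linalg.norm(v)*1e3,1),round(np.degrees(np.arctan2(v[1],v[0]))%90,1)) for v in e])
y=np.radians(111.94);X=np.array([np.cos(y),np.sin(y)]);Y=np.array([np.sin(y),-np.cos(y)])
d=plane(c,*px,.049)[:2]-[.55083,.21708];print("tool xy mm of nut",d@X*1e3,d@Y*1e3)
p=np.array([.55083,.21708,.22966]);X3=np.append(X,0)
for dx in (-.004,-.002,0): print(proj(c,p+X3*(.017+dx)-[0,0,.095]))
cv2.imwrite("pics/l_w2.png",cv2.convertScaleAbs(cv2.resize(im[165:235,255:320],None,fx=8,fy=8,interpolation=2),alpha=2.5))
E
```

```text
((137.0, 145.0), (94.0, 116.0), 90.0) [286.6875 177.6875] [0.5516967  0.21791135 0.05      ] [0.55195827 0.21725876 0.047     ]
[(np.float64(17.3), np.float64(22.0)), (np.float64(14.4), np.float64(22.4)), (np.float64(17.5), np.float64(22.0)), (np.float64(14.4), np.float64(21.6))]
tool xy mm of nut 0.21295901704976494 1.114149328805169
[285.42291704 185.47960982]
[285.42247163 183.35393755]
[285.42202414 181.21835866]
```

View pics/l_w2.png

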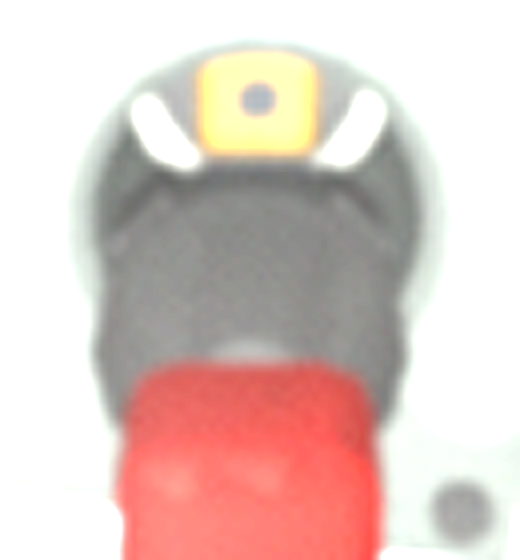

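>>> {"method": "arm_command", "body": {
  "motion": [
    [0,[0.035,0.012,0],[0,0,0]],
    [0,[0,0,0.17],[0,0,0]],
    [0,[0,0,0.17],[0,0,0]],
    [0,[0,0,0],[0,0,0]]
  ]
}}

```text
time: 12.28
ee_pos: [0.5509, 0.22, 0.2094]
tcp_rot: [-179.9, 0.0, 112.0]
wrist_force: [-0.4, -0.2, -3.1]
opening: 0.013
```

```bash
python3 - <<'E'
from h import *
o=bot.get_obs();print(o['time'],o['ee_pos'],o['tcp_rot'],o['wrist_force'],o['torque'],o['opening'])
c=viewer.calibration("wrist");im=viewer.camera("wrist");np.savez("m_w.npz",**c);cv2.imwrite("pics/m_w0.png",im);cv2.imwrite("pics/m_w.png",cv2.convertScaleAbs(cv2.resize(im[150:220,250:325],None,fx=8,fy=8,interpolation=2),alpha=2))
b=np.array([.5516,.218,.12]); print("mouth centre",proj(c,b),"near edge",[proj(c,b+r*np.array([np.cos(1.954),np.sin(1.954),0])) for r in (.0205,.0235)])
E
```

```text
12.275 [0.55091755 0.21996136 0.2094467 ] [-1.79879796e+02  1.00277746e-04  1.11992504e+02] [-0.41818279 -0.21739037 -3.06084868] [-0.02668532  0.05709798  0.00813893] 0.012994269666105441
mouth centre [285.16957212 203.00897423] near edge [array([285.17024279, 181.13852396]), array([285.17034369, 177.84821154])]
```

View pics/m_w.png

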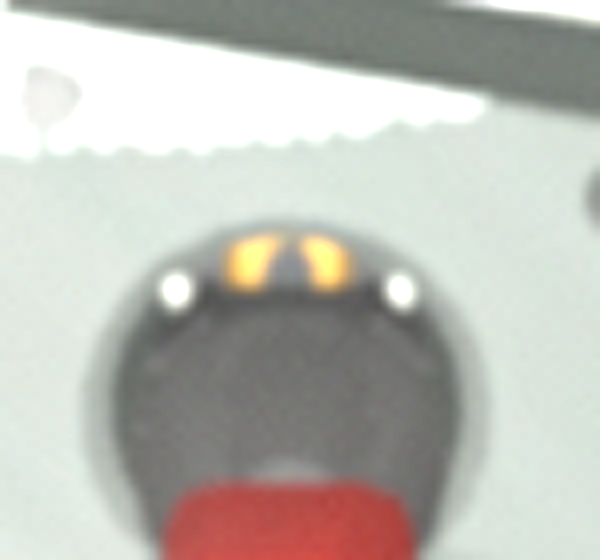

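>>> {"method": "arm_command", "body": {
  "motion": [
    [0,[-0.017,0,0.1],[0,0,0]],
    [0,[0,0,0.2],[0,0,0]],
    [0,[0,0,0.2],[0,0,0]],
    [0,[0,0,0.2],[0,0,0]],
    [0,[0,0,0.2],[0,0,0]],
    [0,[0,0,0],[0,0,0]]
  ]
}}

```text
time: 13.08
ee_pos: [0.5512, 0.219, 0.1555]
tcp_rot: [-179.9, -0.0, 112.0]
wrist_force: [-1.0, 0.4, -2.6]
opening: 0.0133
```

>>> {"method": "arm_command", "body": {
  "motion": [
    [0,[0,0,0.04],[0,0,0]],
    [0,[0,0,0.04],[0,0,0]],
    [0,[0,0,0],[0,0,0]]
  ]
}}

```text
time: 13.45
ee_pos: [0.5518, 0.2192, 0.1521]
tcp_rot: [180.0, 0.0, 112.0]
wrist_force: [0.4, -0.1, -2.5]
opening: 0.0135
```

```bash
python3 - <<'E'
from h import *
o=bot.get_obs();print(o['time'],o['ee_pos'],o['tcp_rot'],o['wrist_force'],o['torque'],o['opening'])
E
```

```text
13.45 [0.55183229 0.2192072  0.15207053] [1.79996274e+02 1.22310351e-03 1.11985804e+02] [ 0.39639798 -0.12131346 -2.54595332] [-4.71188606e-05  2.62835059e-02  2.62179770e-02] 0.013476148841906515
```

No contact so far. I'll creep down over the nut in 2 mm rows.

>>> {"method": "arm_command", "body": {
  "motion": [
    [0,[0,0,0.035],[0,0,0]],
    [0,[0,0,0.035],[0,0,0]],
    [0,[0,0,0.035],[0,0,0]],
    [0,[0,0,0],[0,0,0]]
  ]
}}

```text
time: 13.95
ee_pos: [0.5517, 0.2192, 0.1455]
tcp_rot: [-180.0, -0.0, 112.0]
wrist_force: [0.2, -0.3, -2.5]
opening: 0.0135
```

>>> {"method": "arm_command", "body": {
  "motion": [
    [0,[0,0,0.035],[0,0,0]],
    [0,[0,0,0.035],[0,0,0]],
    [0,[0,0,0],[0,0,0]]
  ]
}}

```text
time: 14.32
ee_pos: [0.5517, 0.2192, 0.1413]
tcp_rot: [-180.0, -0.0, 112.0]
wrist_force: [-0.3, -0.8, -2.6]
opening: 0.0132
```

>>> {"method": "arm_command", "body": {
  "motion": [
    [0,[0,0,0.035],[0,0,0]],
    [0,[0,0,0.035],[0,0,0]],
    [0,[0,0,0],[0,0,0]]
  ]
}}

```text
time: 14.7
ee_pos: [0.5517, 0.2192, 0.1371]
tcp_rot: [-180.0, 0.0, 112.0]
wrist_force: [0.3, 0.9, -2.4]
opening: 0.0134
```

>>> {"method": "arm_command", "body": {
  "motion": [
    [0,[0,0,0.035],[0,0,0]],
    [0,[0,0,0.035],[0,0,0]],
    [0,[0,0,0],[0,0,0]]
  ]
}}

```text
time: 15.08
ee_pos: [0.5517, 0.2192, 0.1329]
tcp_rot: [-180.0, 0.0, 112.0]
wrist_force: [-0.6, 0.0, -3.0]
opening: 0.0131
```

>>> {"method": "arm_command", "body": {
  "motion": [
    [0,[0,0,0.035],[0,0,0]],
    [0,[0,0,0.025],[0,0,0]],
    [0,[0,0,0],[0,0,0]]
  ]
}}

```text
time: 15.45
ee_pos: [0.5517, 0.2192, 0.1293]
tcp_rot: [-180.0, -0.0, 112.0]
wrist_force: [0.2, -0.4, -2.3]
opening: 0.0135
```

>>> {"method": "arm_command", "body": {
  "motion": [
    [0,[0,0,0.017],[0,0,0]],
    [0,[0,0,0],[0,0,0]]
  ]
}}

```text
time: 15.7
ee_pos: [0.5518, 0.2192, 0.1284]
tcp_rot: [-180.0, -0.0, 112.0]
wrist_force: [-0.3, -1.0, -2.9]
opening: 0.0131
```

>>> {"method": "arm_command", "body": {
  "motion": [
    [0,[0,0,0.017],[0,0,0]],
    [0,[0,0,0],[0,0,0]]
  ]
}}

```text
time: 15.95
ee_pos: [0.5518, 0.2192, 0.1275]
tcp_rot: [180.0, -0.0, 112.0]
wrist_force: [0.2, 0.4, -3.0]
opening: 0.0131
```

>>> {"method": "arm_command", "body": {
  "motion": [
    [0,[0,0,0.012],[0,0,0]],
    [0,[0,0,0],[0,0,0]]
  ]
}}

```text
time: 16.2
ee_pos: [0.552, 0.2193, 0.1274]
tcp_rot: [179.9, 0.0, 112.0]
wrist_force: [-0.6, -0.4, 2.7]
opening: 0.0134
```

>>> {"method": "arm_command", "body": {
  "motion": [
    [0,[0,0,0.012],[0,0,0]],
    [0,[0,0,0],[0,0,0]]
  ]
}}

```text
time: 16.45
ee_pos: [0.5522, 0.2194, 0.1273]
tcp_rot: [179.9, -0.0, 112.0]
wrist_force: [-1.7, -0.6, 6.8]
opening: 0.013
```

>>> {"method": "arm_command", "body": {
  "motion": [
    [0,[0,0,0.012],[0,0,0]],
    [0,[0,0,0],[0,0,0]]
  ]
}}

```text
time: 16.7
ee_pos: [0.5524, 0.2195, 0.1272]
tcp_rot: [179.8, -0.0, 112.0]
wrist_force: [-1.1, -1.2, 11.5]
opening: 0.013
```

>>> {"method": "arm_command", "body": {
  "motion": [
    [0,[0,0,-0.015],[0,0,0]],
    [0,[0,0,0],[0,0,0.4]],
    [0,[0,0,0],[0,0,0.4]],
    [0,[0,0,0],[0,0,0.4]],
    [0,[0,0,0],[0,0,0.4]],
    [0,[0,0,0],[0,0,0]]
  ]
}}

```text
time: 17.45
ee_pos: [0.552, 0.2193, 0.1273]
tcp_rot: [179.9, -0.0, 102.4]
wrist_force: [-2.0, -0.4, 7.3]
opening: 0.0136
```

```bash
cat > t.py <<'E'
from workcell import bot
o=bot.get_obs();print(round(o['time'],2),o['ee_pos'].round(4),o['tcp_rot'].round(1),"F",o['wrist_force'].round(1),"M",o['torque'].round(3),o['opening'].round(4),"q6",o['q'][5].round(1), "eff", o['joint_efforts'].round(3)[[0,5]])
E
python3 t.py
```

```text
Traceback (most recent call last):
  File "t.py", line 2, in <module>
    o=bot.get_obs();print(round(o['time'],2),o['ee_pos'].round(4),o['tcp_rot'].round(1),"F",o['wrist_force'].round(1),"M",o['torque'].round(3),o['opening'].round(4),"q6",o['q'][5].round(1), "eff", o['joint_efforts'].round(3)[[0,5]])
                                                                                                                                               ^^^^^^^^^^^^^^^^^^
AttributeError: 'float' object has no attribute 'round'
```

>>> {"method": "arm_command", "body": {
  "motion": [
    [0,[0,0,0],[0,0,0.4]],
    [0,[0,0,0],[0,0,0.4]],
    [0,[0,0,0],[0,0,0.4]],
    [0,[0,0,0],[0,0,0.4]]
  ]
}}

```text
time: 17.95
ee_pos: [0.5519, 0.2194, 0.1273]
tcp_rot: [179.9, -0.0, 92.7]
wrist_force: [-2.5, -0.2, 7.4]
opening: 0.0129
```

```bash
python3 t.py
```

```text
Traceback (most recent call last):
  File "t.py", line 2, in <module>
    o=bot.get_obs();print(round(o['time'],2),o['ee_pos'].round(4),o['tcp_rot'].round(1),"F",o['wrist_force'].round(1),"M",o['torque'].round(3),o['opening'].round(4),"q6",o['q'][5].round(1), "eff", o['joint_efforts'].round(3)[[0,5]])
                                                                                                                                               ^^^^^^^^^^^^^^^^^^
AttributeError: 'float' object has no attribute 'round'
```

```bash
sed -i "s/o\['opening'\].round(4)/round(float(o['opening']),4)/; s/o\['q'\]\[5\].round(1)/o['q'].round(1)[5]/" t.py; python3 t.py
```

```text
17.95 [0.5519 0.2194 0.1273] [179.9  -0.   92.7] F [-2.5 -0.2  7.4] M [-0.124  0.694  0.177] 0.0129 q6 108.9 eff [-0.371 -0.43 ]
```

>>> {"method": "arm_command", "body": {
  "motion": [
    [0,[0,0,0],[0,0,0.4]],
    [0,[0,0,0],[0,0,0.4]],
    [0,[0,0,0],[0,0,0.4]],
    [0,[0,0,0],[0,0,0.4]]
  ]
}}

```text
time: 18.45
ee_pos: [0.552, 0.2194, 0.1273]
tcp_rot: [179.9, -0.1, 83.1]
wrist_force: [-1.8, -0.7, 7.0]
opening: 0.0132
```

```bash
python3 t.py
```

```text
18.45 [0.552  0.2194 0.1273] [ 1.799e+02 -1.000e-01  8.310e+01] F [-1.8 -0.7  7. ] M [-0.115  0.629  0.083] 0.0132 q6 118.5 eff [-0.297 -0.43 ]
```

>>> {"method": "arm_command", "body": {
  "motion": [
    [0,[0,0,0],[0,0,0.4]],
    [0,[0,0,0],[0,0,0.4]],
    [0,[0,0,0],[0,0,0.4]]
  ]
}}

```text
time: 18.82
ee_pos: [0.552, 0.2194, 0.1273]
tcp_rot: [179.9, -0.1, 75.9]
wrist_force: [-1.7, -0.1, 6.9]
opening: 0.0128
```

```bash
python3 t.py
```

```text
18.82 [0.552  0.2194 0.1273] [ 1.799e+02 -1.000e-01  7.590e+01] F [-1.7 -0.1  6.9] M [-0.093  0.556  0.093] 0.0128 q6 125.7 eff [-0.234 -0.43 ]
```

>>> {"method": "arm_command", "body": {
  "motion": [
    [0,[0,0,0],[0,0,0.4]],
    [0,[0,0,0],[0,0,0.4]],
    [0,[0,0,0],[0,0,0.4]]
  ]
}}

```text
time: 19.2
ee_pos: [0.5521, 0.2194, 0.1274]
tcp_rot: [179.9, -0.1, 68.7]
wrist_force: [-1.9, -0.5, 5.7]
opening: 0.0132
```

```bash
python3 t.py
```

```text
19.2 [0.5521 0.2194 0.1274] [ 1.799e+02 -1.000e-01  6.870e+01] F [-1.9 -0.5  5.7] M [-0.141  0.494  0.116] 0.0132 q6 132.9 eff [-0.151 -0.429]
```

>>> {"method": "arm_command", "body": {
  "motion": [
    [0,[0,0,0],[0,0,0.4]],
    [0,[0,0,0],[0,0,0.4]]
  ]
}}

```text
time: 19.45
ee_pos: [0.5521, 0.2193, 0.1273]
tcp_rot: [179.9, -0.1, 63.9]
wrist_force: [-0.8, -0.9, 6.8]
opening: 0.0132
```

```bash
python3 t.py
```

```text
19.45 [0.5521 0.2193 0.1273] [ 1.799e+02 -1.000e-01  6.390e+01] F [-0.8 -0.9  6.8] M [-0.129  0.376  0.156] 0.0132 q6 137.7 eff [-0.096 -0.43 ]
```

>>> {"method": "arm_command", "body": {
  "motion": [
    [0,[0,0,0],[0,0,0.4]],
    [0,[0,0,0],[0,0,0.4]]
  ]
}}

```text
time: 19.7
ee_pos: [0.5522, 0.2194, 0.1273]
tcp_rot: [179.9, -0.1, 59.1]
wrist_force: [-0.9, -0.8, 7.1]
opening: 0.0128
```

```bash
python3 t.py
```

```text
19.7 [0.5522 0.2194 0.1273] [ 1.799e+02 -1.000e-01  5.910e+01] F [-0.9 -0.8  7.1] M [-0.142  0.376  0.084] 0.0128 q6 142.5 eff [-0.028 -0.43 ]
```

>>> {"method": "arm_command", "body": {
  "motion": [
    [0,[0,0,0],[0,0,0.4]],
    [0,[0,0,0],[0,0,0.3]]
  ]
}}

```text
time: 19.95
ee_pos: [0.5522, 0.2193, 0.1273]
tcp_rot: [179.9, -0.1, 54.9]
wrist_force: [-0.6, -0.8, 6.6]
opening: 0.0134
```

```bash
python3 t.py
```

```text
19.95 [0.5522 0.2193 0.1273] [ 1.799e+02 -1.000e-01  5.490e+01] F [-0.6 -0.8  6.6] M [-0.158  0.335  0.078] 0.0134 q6 146.7 eff [ 0.039 -0.226]
```

>>> {"method": "arm_command", "body": {
  "motion": [
    [0,[0,0,0],[0,0,0.3]],
    [0,[0,0,0],[0,0,0.3]]
  ]
}}

```text
time: 20.2
ee_pos: [0.5522, 0.2193, 0.1273]
tcp_rot: [179.9, -0.1, 51.3]
wrist_force: [-0.8, -0.5, 5.9]
opening: 0.0133
```

```bash
python3 t.py
```

```text
20.2 [0.5522 0.2193 0.1273] [ 1.799e+02 -1.000e-01  5.130e+01] F [-0.8 -0.5  5.9] M [-0.1    0.319  0.164] 0.0133 q6 150.3 eff [ 0.086 -0.293]
```

>>> {"method": "arm_command", "body": {
  "motion": [
    [0,[0,0,0],[0,0,0.3]],
    [0,[0,0,0],[0,0,0.3]]
  ]
}}

```text
time: 20.45
ee_pos: [0.5522, 0.2193, 0.1273]
tcp_rot: [179.9, -0.1, 47.7]
wrist_force: [-0.6, -0.7, 7.0]
opening: 0.0129
```

```bash
python3 t.py
```

```text
20.45 [0.5522 0.2193 0.1273] [ 1.799e+02 -1.000e-01  4.770e+01] F [-0.6 -0.7  7. ] M [-0.221  0.29   0.068] 0.0129 q6 153.9 eff [ 0.157 -0.293]
```

>>> {"method": "arm_command", "body": {
  "motion": [
    [0,[0,0,0],[0,0,0.3]]
  ]
}}

```text
time: 20.58
ee_pos: [0.5523, 0.2193, 0.1273]
tcp_rot: [179.9, -0.1, 45.9]
wrist_force: [-0.9, -1.1, 6.6]
opening: 0.0132
```

```bash
python3 t.py
```

```text
20.57 [0.5523 0.2193 0.1273] [ 1.799e+02 -1.000e-01  4.590e+01] F [-0.9 -1.1  6.6] M [-0.204  0.257  0.097] 0.0132 q6 155.7 eff [ 0.191 -0.294]
```

>>> {"method": "arm_command", "body": {
  "motion": [
    [0,[0,0,0],[0,0,0.3]]
  ]
}}

```text
time: 20.7
ee_pos: [0.5523, 0.2193, 0.1274]
tcp_rot: [179.9, -0.1, 44.1]
wrist_force: [-1.1, -0.9, 6.4]
opening: 0.0134
```

```bash
python3 t.py
```

```text
20.7 [0.5523 0.2193 0.1274] [ 1.799e+02 -1.000e-01  4.410e+01] F [-1.1 -0.9  6.4] M [-0.216  0.269  0.119] 0.0134 q6 157.5 eff [ 0.152 -0.255]
```

>>> {"method": "arm_command", "body": {
  "motion": [
    [0,[0,0,0],[0,0,0.3]]
  ]
}}

```text
time: 20.82
ee_pos: [0.5523, 0.2193, 0.1273]
tcp_rot: [179.9, -0.1, 42.3]
wrist_force: [-0.8, -0.7, 7.0]
opening: 0.0131
```

```bash
python3 t.py
```

```text
20.82 [0.5523 0.2193 0.1273] [ 1.799e+02 -1.000e-01  4.230e+01] F [-0.8 -0.7  7. ] M [-0.164  0.276  0.211] 0.0131 q6 159.3 eff [ 0.102 -0.213]
```

>>> {"method": "arm_command", "body": {
  "motion": [
    [0,[0,0,0],[0,0,0.3]]
  ]
}}

```text
time: 20.95
ee_pos: [0.5523, 0.2193, 0.1273]
tcp_rot: [180.0, -0.1, 40.5]
wrist_force: [-1.6, -1.0, 6.9]
opening: 0.0133
```

```bash
python3 t.py
```

```text
20.95 [0.5523 0.2193 0.1273] [ 1.80e+02 -1.00e-01  4.05e+01] F [-1.6 -1.   6.9] M [-0.227  0.237  0.225] 0.0133 q6 161.1 eff [ 0.054 -0.173]
```

>>> {"method": "arm_command", "body": {
  "motion": [
    [0,[0,0,0],[0,0,0.3]]
  ]
}}

```text
time: 21.08
ee_pos: [0.5523, 0.2193, 0.1273]
tcp_rot: [180.0, -0.1, 38.7]
wrist_force: [-0.7, -0.8, 6.0]
opening: 0.0129
```

```bash
python3 t.py
```

```text
21.07 [0.5523 0.2193 0.1273] [ 1.80e+02 -1.00e-01  3.87e+01] F [-0.7 -0.8  6. ] M [-0.262  0.231  0.313] 0.0129 q6 162.9 eff [ 0.018 -0.132]
```

The stop is reached: the moment has climbed steadily since yaw 46° to about 0.3 N m, a windup of about 0.2. Now I'll turn back to release the windup.

>>> {"method": "arm_command", "body": {
  "motion": [
    [0,[0,0,0],[0,0,0]],
    [0,[0,0,0],[0,0,-0.4]],
    [0,[0,0,0],[0,0,-0.4]],
    [0,[0,0,0],[0,0,-0.4]],
    [0,[0,0,0],[0,0,-0.4]]
  ]
}}

```text
time: 21.7
ee_pos: [0.5522, 0.2194, 0.1273]
tcp_rot: [180.0, -0.1, 48.5]
wrist_force: [-1.1, -0.9, 7.1]
opening: 0.013
```

```bash
python3 t.py
```

```text
21.7 [0.5522 0.2194 0.1273] [ 1.80e+02 -1.00e-01  4.85e+01] F [-1.1 -0.9  7.1] M [-0.097  0.342  0.061] 0.013 q6 153.2 eff [-0.029  0.59 ]
```

>>> {"method": "arm_command", "body": {
  "motion": [
    [0,[0,0,0],[0,0,-0.4]],
    [0,[0,0,0],[0,0,-0.4]],
    [0,[0,0,0],[0,0,0]]
  ]
}}

```text
time: 22.08
ee_pos: [0.5522, 0.2194, 0.1273]
tcp_rot: [179.9, -0.1, 53.2]
wrist_force: [-0.2, 0.1, 6.1]
opening: 0.0132
```

```bash
python3 t.py
```

```text
22.07 [0.5522 0.2194 0.1273] [ 1.799e+02 -1.000e-01  5.320e+01] F [-0.2  0.1  6.1] M [-0.087  0.303 -0.02 ] 0.0132 q6 148.4 eff [-0.068 -0.291]
```

>>> {"method": "arm_command", "body": {
  "motion": [
    [0,[0,0,-0.1],[0,0,0]],
    [0,[0,0,-0.1],[0,0,0]],
    [0,[0,0,-0.1],[0,0,0]]
  ]
}}

```text
time: 22.45
ee_pos: [0.5518, 0.2192, 0.1444]
tcp_rot: [-180.0, 0.0, 53.2]
wrist_force: [-0.4, -0.2, -3.1]
opening: 0.0129
```

>>> {"method": "arm_command", "body": {
  "motion": [
    [0,[0,0,-0.2],[0,0,0]],
    [0,[0,0,-0.3],[0,0,0]],
    [0,[0,0,-0.4],[0,0,0]],
    [0,[0,0,-0.5],[0,0,0]],
    [0,[0,0,-0.5],[0,0,0]],
    [0,[0,0,0],[0,0,0]]
  ]
}}

```text
time: 23.2
ee_pos: [0.5526, 0.2195, 0.2609]
tcp_rot: [179.9, -0.2, 53.2]
wrist_force: [0.4, -0.5, -2.5]
opening: 0.0129
```

```bash
python3 t.py; python3 - <<'E'
from h import *
o=bot.get_obs();c=viewer.calibration("wrist");im=viewer.camera("wrist");np.savez("n_w.npz",**c);cv2.imwrite("pics/n_w0.png",im);cv2.imwrite("pics/n_w.png",cv2.resize(im[120:270,185:385],None,fx=4,fy=4,interpolation=2))
E
```

```text
23.2 [0.5526 0.2195 0.2609] [179.9  -0.2  53.2] F [ 0.4 -0.5 -2.5] M [-0.036 -0.066 -0.052] 0.0129 q6 148.5 eff [-0.003  0.   ]
```

View pics/n_w.png

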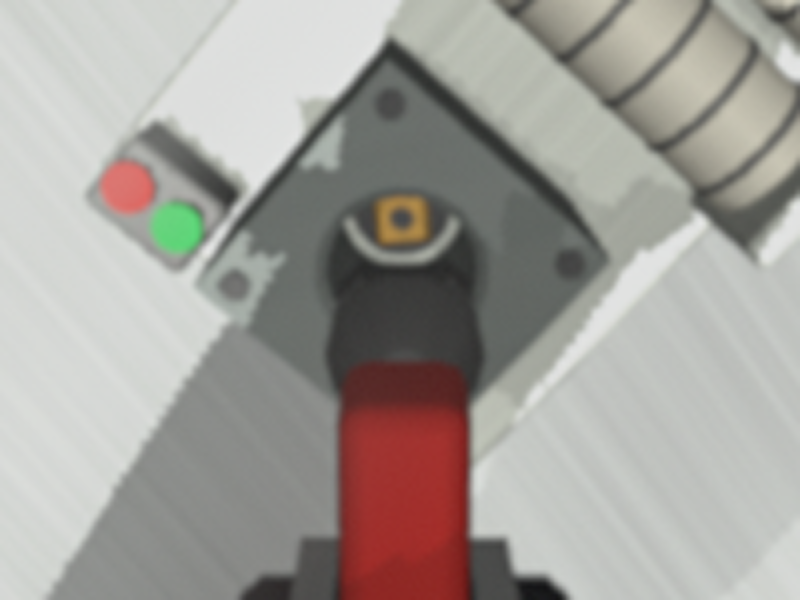

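```bash
python3 - <<'E'
from h import *
c=dict(np.load("n_w.npz"));im=cv2.imread("pics/n_w0.png")
x0,y0=265,155
cr=cv2.resize(im[y0:y0+40,x0:x0+40],None,fx=8,fy=8,interpolation=cv2.INTER_CUBIC);h=cv2.cvtColor(cr,cv2.COLOR_BGR2HSV)
for s in (90,110):
    m=((h[...,0]>8)&(h[...,0]<28)&(h[...,1]>s)&(h[...,2]>60)).astype('uint8')
    k=max(cv2.findContours(m,0,1)[0],key=cv2.contourArea);r=cv2.minAreaRect(k);px=(np.array(r[0])+.5)/8-.5+[x0,y0]
    box=(cv2.boxPoints(r)+.5)/8-.5+[x0,y0]
    W=np.array([plane(c,*b,.048) for b in box]);e=[W[(i+1)%4]-W[i] for i in range(4)]
    print(r,plane(c,*px,.05),[(round(np.linalg.norm(v)*1e3,1),round(np.degrees(np.arctan2(v[1],v[0]))%90,1)) for v in e])
plan([.515,-.2114,.26],79,11,p0=[.5522,.2194,.26],yaw0=53.2)
E
```

```text
((164.16287231445312, 158.99395751953125), (97.68408203125, 111.27523803710938), 84.50768280029297) [0.55138951 0.21844755 0.05      ] [(np.float64(17.9), np.float64(58.7)), (np.float64(16.1), np.float64(59.0)), (np.float64(18.2), np.float64(58.8)), (np.float64(16.1), np.float64(58.1))]
((164.02796936035156, 159.41859436035156), (92.0675048828125, 106.41592407226562), 84.98688507080078) [0.55133022 0.21840476 0.05      ] [(np.float64(17.2), np.float64(58.2)), (np.float64(15.2), np.float64(58.5)), (np.float64(17.4), np.float64(58.3)), (np.float64(15.2), np.float64(57.7))]
[-0.556, 0.346, -0.0] -0.391
[-0.57, 0.323, -0.0] -0.391
[-0.583, 0.299, -0.0] -0.391
[-0.595, 0.275, -0.0] -0.391
[-0.605, 0.251, -0.0] -0.391
[-0.615, 0.226, -0.0] -0.391
[-0.624, 0.2, -0.0] -0.391
[-0.631, 0.174, -0.0] -0.391
[-0.638, 0.149, -0.0] -0.391
[-0.644, 0.122, -0.0] -0.391
[-0.648, 0.096, -0.0] -0.391
```

The nut's flats are now at 58.4°, so it turned 112→58.4 = 53.6° (0.94 rad), which fits a run to the stop from a start near 0.06. The key, at 53.2°, was still on the clockwise side of the slack, so backing off did not unscrew it. Returning to the holder.

>>> {"method": "arm_command", "body": {
  "motion": [
    [0,[-0.556,0.346,0],[0,0,-0.391]],
    [0,[-0.57,0.323,0],[0,0,-0.391]],
    [0,[-0.583,0.299,0],[0,0,-0.391]],
    [0,[-0.595,0.275,0],[0,0,-0.391]],
    [0,[-0.605,0.251,0],[0,0,-0.391]],
    [0,[-0.615,0.226,0],[0,0,-0.391]],
    [0,[-0.624,0.2,0],[0,0,-0.391]],
    [0,[-0.631,0.174,0],[0,0,-0.391]],
    [0,[-0.638,0.149,0],[0,0,-0.391]],
    [0,[-0.644,0.122,0],[0,0,-0.391]],
    [0,[-0.648,0.096,0],[0,0,-0.391]],
    [0,[0,0,0],[0,0,0]]
  ]
}}

```text
time: 24.75
ee_pos: [0.5138, -0.2136, 0.2561]
tcp_rot: [-179.8, -0.0, 78.8]
wrist_force: [-1.0, 0.1, -2.7]
opening: 0.0134
```

>>> {"method": "arm_command", "body": {
  "motion": [
    [0,[0,0,0.4],[0,0,0]],
    [0,[0,0,0.4],[0,0,0]],
    [0,[0,0,0.4],[0,0,0]],
    [0,[0,0,0],[0,0,0]],
    [0,[0,0,0],[0,0,0]]
  ]
}}

```text
time: 25.38
ee_pos: [0.5147, -0.2111, 0.1868]
tcp_rot: [180.0, -0.0, 79.0]
wrist_force: [-0.1, -0.1, -2.2]
opening: 0.0135
```

```bash
python3 t.py; python3 - <<'E'
from h import *
im=viewer.camera("wrist");cv2.imwrite("pics/o_w.png",cv2.resize(im[120:270,185:385],None,fx=4,fy=4,interpolation=2))
E
```

```text
25.38 [ 0.5147 -0.2111  0.1868] [180.  -0.  79.] F [-0.1 -0.1 -2.2] M [-0.002 -0.002 -0.01 ] 0.0135 q6 78.7 eff [0.045 0.009]
```

View pics/o_w.png

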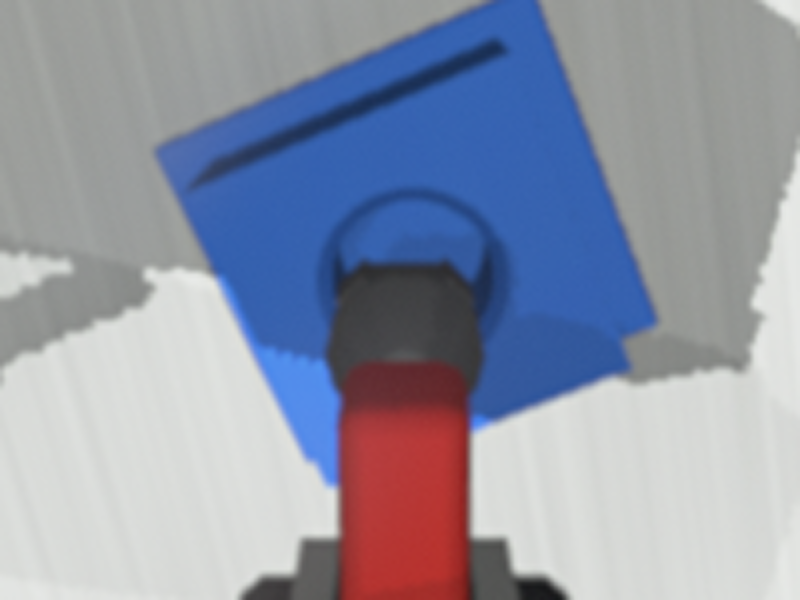

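>>> {"method": "arm_command", "body": {
  "motion": [
    [0,[0,0.017,0.3],[0,0,0]],
    [0,[0,0,0.3],[0,0,0]],
    [0,[0,0,0.3],[0,0,0]],
    [0,[0,0,0.3],[0,0,0]],
    [0,[0,0,0],[0,0,0]]
  ]
}}

```text
time: 26.05
ee_pos: [0.5149, -0.2114, 0.1127]
tcp_rot: [-179.9, -0.0, 79.0]
wrist_force: [0.4, 0.5, -2.2]
opening: 0.013
```

>>> {"method": "arm_command", "body": {
  "motion": [
    [0,[0,0,0.06],[0,0,0]],
    [0,[0,0,0.06],[0,0,0]],
    [0,[0,0,0.015],[0,0,0]],
    [0,[0,0,0],[0,0,0]]
  ]
}}

```text
time: 26.55
ee_pos: [0.5156, -0.2118, 0.1063]
tcp_rot: [180.0, 0.0, 79.0]
wrist_force: [0.3, 0.3, -2.5]
opening: 0.0132
```

>>> {"method": "arm_command", "body": {
  "motion": [
    [0,[0,0,0.015],[0,0,0]],
    [0,[0,0,0],[0,0,0]]
  ]
}}

```text
time: 26.8
ee_pos: [0.5158, -0.2118, 0.1055]
tcp_rot: [180.0, 0.0, 79.0]
wrist_force: [0.1, 0.5, -0.7]
opening: 0.0134
```

>>> {"method": "arm_command", "body": {
  "motion": [
    [0,[0,0,0.01],[0,0,0]],
    [0,[0,0,0],[0,0,0]]
  ]
}}

```text
time: 27.05
ee_pos: [0.516, -0.2119, 0.1054]
tcp_rot: [179.9, 0.0, 79.0]
wrist_force: [-0.2, 0.5, 5.3]
opening: 0.0132
```

Floor contact. I'll open slowly, then retreat upward once it is open.

>>> {"method": "arm_command", "body": {
  "motion": [
    [0,[0,0,-0.008],[0,0,0]],
    [0.3,[0,0,0],[0,0,0]],
    [0.6,[0,0,0],[0,0,0]],
    [1,[0,0,0],[0,0,0]],
    [1,[0,0,0],[0,0,0]],
    [1,[0,0,0],[0,0,0]],
    [1,[0,0,0],[0,0,0]],
    [1,[0,0,0],[0,0,0]]
  ]
}}

```text
time: 28.05
ee_pos: [0.5156, -0.2118, 0.1051]
tcp_rot: [180.0, 0.0, 79.0]
wrist_force: [-0.1, 0.2, -1.1]
opening: 0.0857
```

```bash
python3 t.py; python3 - <<'E'
from h import *
im=viewer.camera("wrist");cv2.imwrite("pics/p_w.png",im)
E
```

```text
28.05 [ 0.5156 -0.2118  0.1051] [180.   0.  79.] F [-0.1  0.2 -1.1] M [ 0.008 -0.006 -0.021] 0.0857 q6 78.7 eff [0. 0.]
```

View pics/p_w.png

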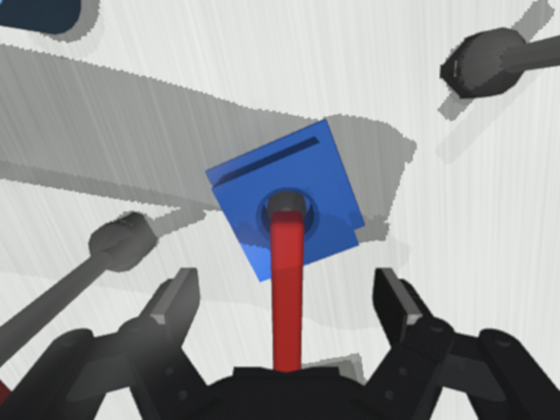

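The fingers are open and clear of the bar, and the key stands upright at (287,300). Retreating straight up.

>>> {"method": "arm_command", "body": {
  "motion": [
    [1,[0,0,-0.4],[0,0,0]],
    [1,[0,0,-0.7],[0,0,0]],
    [1,[0,0,-0.8],[0,0,0]],
    [1,[0,0,-0.8],[0,0,0]],
    [1,[0,0,-0.5],[0,0,0]],
    [1,[0,0,0],[0,0,0]],
    [1,[0,0,0],[0,0,0]]
  ]
}}

```text
time: 28.98
ee_pos: [0.5156, -0.2118, 0.2962]
tcp_rot: [-179.9, -0.0, 79.0]
wrist_force: [0.4, 0.5, 0.3]
opening: 0.0856
```

```bash
python3 t.py; python3 - <<'E'
from h import *
im=viewer.camera("wrist");cv2.imwrite("pics/q_w.png",cv2.resize(im[80:300,170:400],None,fx=2.6,fy=2.6))
im=viewer.camera("top");cv2.imwrite("pics/q_t.png",im)
im=viewer.camera("scene");cv2.imwrite("pics/q_s.png",im)
E
```

```text
28.98 [ 0.5156 -0.2118  0.2962] [-179.9   -0.    79. ] F [0.4 0.5 0.3] M [ 0.033  0.004 -0.013] 0.0856 q6 78.7 eff [-0. -0.]
```

View pics/q_w.png

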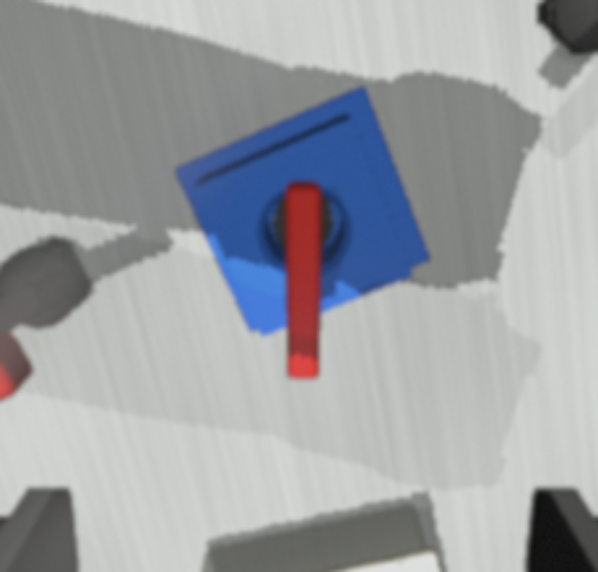

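View pics/q_s.png

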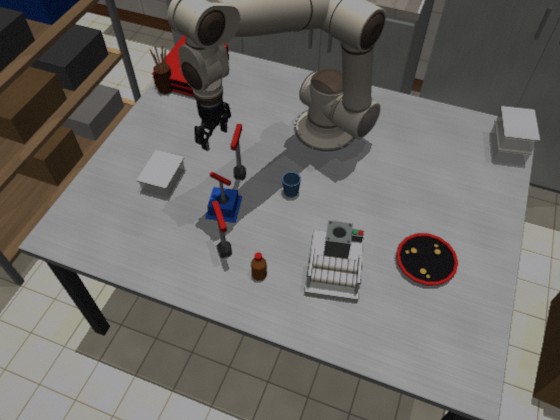

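View pics/q_t.png

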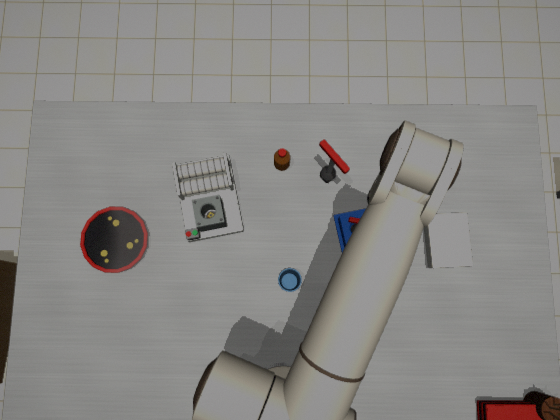

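The key stands upright in the holder, at the scene picture's (220,178) as at the start. The platter, tub, cup, bottle and both look-alike keys are where they were, and the robot touches nothing. Handing in.

```bash
python3 - <<'E'
from workcell import bot
print(bot.job_done())
E
```

```text
the job is handed in; nothing more can be done
None
```

The key was fitted fully over the nut, the nut was turned clockwise to its stop, and the key is back upright in its holder with the gripper clear. I handed the job in at about 29 s of the 72 s allowed.

- **Which key:** I used the smallest of the three, the one in the blue holder.
- **First grasp missed:** the fingers shut on nothing. In the wrist pictures the real fingertips sat about 35 mm behind the reported TCP, so I reopened, went lower and gripped the bar. This disagrees with the given tool data, and I didn't find out why.
- **Fit on the nut:** the socket slid on without contact and seated at the expected depth, about 18 mm down. The highest reading pressing on the nut was about 14 N, easing to about 10 N while turning, against the 25 N limit.
- **Nut home:** the nut turned 53.6° (0.94 rad) by the pictures. The moment then rose steadily to about 0.3 N m, a windup of about 0.2 against the 0.4 limit. I stopped there and backed off to about zero moment; by the measured angles this did not unscrew the nut.
- **Last checks:** the key is upright in the holder where it started. The platter, tub, cup and bottle look unmoved, and the wrist force is near zero.
- **Doubtful reading:** one wrist view made the socket edge look about 4 mm off along the bar. I took this to be the socket's shape, and the contact-free fit supports that.

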